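# Lay the small bottle in the bottle roller

## Task

Take the smaller of the two standing reagent bottles and gently lay it on its side on the two rollers of the bottle roller, its foot close up against the tall end plate and its cap towards the low one. Then swing the hold-down bar fully down over the bottle. Leave the larger bottle standing where it is.

Things in the scene. Friction and masses are not known exactly. Their poses are not given: they have to be found in the camera images.
- small_bottle: the smaller reagent bottle: round body 48 mm in diameter, narrower screw cap 31 mm in diameter (its top 15 mm), 88 mm tall in all, about 0.16 kg; full width from the foot to about 45 mm up, then sloping shoulders. Starts upright, on either of two places. Origin: centre of its underside; z axis: from foot to cap.
- large_bottle: the larger reagent bottle of like shape, 56 mm in diameter, 105 mm tall; stands upright on the other place and stays there. Origin: centre of its underside; z axis up.
- roller: small bottle roller fixed to the bench, yaw varies: white base 200 x 100 mm with deck 12 mm high, two parallel steel rollers that do not turn, a tall end plate with a housing behind it (48 mm high, out to x = -111 mm) and a low end plate (inner face x = +72 mm, 40 mm high). Origin: on the bench, midway between the rollers; x axis: along them from tall plate to low plate; z up.
- cradle_foot (a point): where the centre of the small bottle's underside lies when it is laid on the rollers with its foot touching the tall plate: on the plate's inner face, 55 mm above the bench, at x = -50, y = 0 mm in the roller's frame (same axes). The plate is 80 mm high, 76 mm wide. The rollers are 16 mm in diameter, 32 mm apart between centres, axes 27 mm high.
- hold_bar (a joint): hinge of the hold-down bar, rad: 0 = fully down, level over the rollers on its own stop, 3 mm clear of a small bottle laid properly; 1.57 = upright; stops at 2.1, leaning back from the rollers. Starts open, 1.65 to 2.0. Its stiff friction hinge (0.05 N m) stays where it is left. Hinge line: along the roller's y axis, above the tall plate, at x = -54, z = 88 mm.
- bar_end (a point): middle of the free end of the hold-down bar, 77 mm from its hinge line. The bar is a steel strip 24 mm wide, 4 mm thick, with a rubber pad on its underside (6 mm below the strip's middle) and at its end a lip that rises 11 mm on the other side.
Not all that is in view belongs to the job. What is shaped like the small_bottle but green or red is not meant.

How it is judged (in metres and radians):
On the way, in this order (a step that is already met when the one before it is completed fails the run):
1. the small bottle lies on the rollers, foot at the tall plate, while the bar is still open (value of joint hold_bar above 1.2 rad and x of small_bottle in the frame of roller between -0.055 and -0.03 m and y of small_bottle in the frame of roller between -0.007 and 0.007 m and z of small_bottle in the frame of roller below 0.061 m and angle between the z axis of small_bottle and the x axis of roller, either way round below 0.12 rad and contact force between small_bottle and the fingers below 0.05 N), for 0.2 s.
2. the hold-down bar is fully down (value of joint hold_bar below 0.07 rad), for 0.2 s.
At the end, for the whole second after the job is handed in: The small bottle lies at rest on both rollers, its axis along them (within 0.12 rad, 7 mm sideways, 6 mm in height), its foot within 20 mm of the tall plate and its cap towards the low plate; the hold-down bar is down (below 0.07 rad); the large bottle stands within 30 mm of its start (value of joint hold_bar below 0.07 rad and x of small_bottle in the frame of roller between -0.055 and -0.03 m and y of small_bottle in the frame of roller between -0.007 and 0.007 m and z of small_bottle in the frame of roller between 0.048 and 0.061 m and angle between the z axis of small_bottle and the x axis of roller, either way round below 0.12 rad and linear speed of small_bottle below 0.02 m/s and angle between large_bottle's own z axis and vertical below 0.15 rad and distance of large_bottle from where it was at the start of the episode below 0.03 m); the robot touches nothing.
It fails at once if the small bottle is pressed hard onto the roller (over 40 N) (contact force between small_bottle and roller above 40 N).
It fails at once if the small bottle is dropped (let go and falling faster than 0.4 m/s, about 1 cm) (contact force between small_bottle and the fingers below 0.05 N and linear speed of small_bottle above 0.4 m/s).
It fails at once if the small bottle is knocked over on the bench (angle between small_bottle's own z axis and vertical above 1.2 rad and height (world z) of small_bottle below 0.03 m).
It fails at once if the large bottle is knocked over or pushed away (angle between large_bottle's own z axis and vertical above 0.3 rad or distance of large_bottle from where it was at the start of the episode above 0.03 m).
It also fails if it takes over 58 s, if anything falls off the work surface, if the arm or the gripper's body presses on something with over 40 N, if the wrist force passes 120 N, or if a joint passes its speed limit or range.

## Robot

A 6-joint arm with a two-finger parallel gripper is mounted at the origin on a cart in front of the work surface, level with it; the furniture and walls round the work are solid. World frame = base frame: x ahead of the robot, y to its left, z up, the work surface at z = 0. Lengths are in m, angles in degrees, forces in N, time in s.
With the tool pointing down it reaches from about 0.4 to 0.825 m from the base axis. Payload 7 kg.
Tool frame: the origin (TCP) lies midway between the tips of the shut fingers; the grasp point (between the pads) lies 19 mm behind it; z points along the fingers, y is the direction in which the jaws open and shut (so a half turn about z gives the same grasp; the last joint's range is limited). The gripper opens to 88 mm and grips with 3 to 60 N. Pads are 19 mm wide; open, the fingers measure 130 mm over their backs; the gripper's body (78 mm by 193 mm) begins 47 mm behind the grasp point.
Start: joints at [87.038, 20.546, 0.682, 0, -70.136, -16.507], TCP at [0.225, 0.636, 0.198] pointing down, gripper open.
Joint ranges: [-176.03, 176.03], [-82.01, 121.73], [-58.28, 71.71], [-173.87, 95.51], [-174.79, -0.11], [-173.66, 173.66]. Speed limits (degrees/s): [136.94, 136.94, 172.46, 180, 180, 180].

## Interface

Orientations are given as [roll, pitch, yaw] about the fixed x, y, z axes, in that order (R = Rz(yaw) Ry(pitch) Rx(roll)).
In Python, from plant import ctrl, snapshot gives the robot as it stands.
- The arm moves only by the shell command python3 -m pendant 'ROWS'. ROWS is JSON, a list of rows, each a list of 7 numbers: the shift along the tool's x, y, z in m, then the turn, a rotation vector about the tool's x, y, z in rad, then the opening, from -1 (shut) to 1 (fully open), so that 0 is half open. In form: [[x, y, z, ax, ay, az, jaw], ...]. A call has 1 to 12 rows; each row is the pose to reach, as a shift and turn from the pose commanded when the call began, along the tool's axes at that moment; what a row does not reach only later rows make up. A row lasts 1/8 s, in which the tool goes at most 62.5 mm and 10.7 degrees, less where a joint would pass 70% of its speed; a pose out of reach is approached as far as the arm can. A call with a gripper value outside its range is refused whole. The fingers move at their own pace and stop on an object; the grip force is fixed at half the most. Time passes only in rows, so rows that repeat a pose let the fingers close. It gives the time, the measured TCP pose, the force and the opening at its end, in the units of the state.
- ctrl.get_obs(): the state, without advancing time (a new reading comes with each control period).
- snapshot(name): name is "scene" or "top" or "wrist"; returns a dict with "image" (400x640x3 uint8, blue, green, red), "mtx" (3x3 intrinsics, pixels), "eye" and "attitude" of the camera in the world; the wrist camera has in their place "tool_from_camera" (4x4, takes a point from camera to tool coordinates, whose origin is the TCP and whose axes are the flange's). Camera axes: x right, y up, looking along -z (the intrinsics and any distortion apply to the point x, -y, -z); pixel columns grow to the right and rows downward; lengths in m; the calibration is good to about 2 mm. A picture is of the moment at which its call begins: read the wrist's pose just before it. There is no depth.
- ctrl.close_job(): hands the job in, once; it reports no verdict.
The state is a dict: "clock": time; "joint_pos": joint angles; "qvel": joint speeds; "tau": joint torques, N m; "tool_pos": TCP position; "orientation": TCP orientation; "force": force on the tool from outside, world axes, zero at the start; "moment": the same for the moment, N m; "opening": finger opening in m.
Only numpy, scipy, OpenCV 4.12 (cv2) and the standard library are available. Lean on these libraries where they do the work, as an engineer would, in place of code of your own. Each camera call takes 0.05 s, during which the arm holds its last target.

## Working session

There is one attempt and no reset: what is moved stays moved. The work goes in short steps, Python scripts to look and compute and a shell command to move; the robot and the scene stay as the last step left them, time stands still between calls to the robot, and variables do not carry over. Pictures are saved under pics/ and viewed, and the job is handed in when it is done.

```bash
ls; mkdir -p pics; python3 - <<'E'
from plant import ctrl, snapshot
import cv2
print(ctrl.get_obs())
for n in ("scene","top","wrist"):
    s=snapshot(n); cv2.imwrite(f"pics/{n}0.png",s["image"])
    print(n,{k:v for k,v in s.items() if k!="image"})
E
```

```text
pics
{'clock': 0.0, 'joint_pos': array([ 8.70368827e+01,  2.05910005e+01,  6.36080868e-01, -2.20338658e-02,
       -7.01341323e+01, -1.65068783e+01]), 'qvel': array([ 0.09396077,  0.01824126,  0.03361409,  0.10176568,  0.04209276,
       -0.10621012]), 'tau': array([ 7.02877533e-04, -5.82715344e+01,  2.93062645e+01,  6.99704692e+00,
        6.97860582e-03, -1.33429407e-04]), 'tool_pos': array([0.22482614, 0.63591713, 0.19733912]), 'orientation': array([ 1.79908732e+02, -5.44535753e-03, -1.94774949e+01]), 'force': array([-0.62934779, -0.28975068, -0.61761306]), 'moment': array([ 0.00527571, -0.0400424 , -0.01228373]), 'opening': 0.08759517494421448}
scene {'mtx': array([[362.40142846,   0.        , 320.25598375],
       [  0.        , 362.40142846, 200.30474237],
       [  0.        ,   0.        ,   1.        ]]), 'eye': array([ 0.18320336, -0.61822124,  0.57888651]), 'attitude': array([ 55.06042701,  -0.51530146, -31.76256044])}
top {'mtx': array([[495.79677263,   0.        , 323.93037431],
       [  0.        , 495.79677263, 203.53306386],
       [  0.        ,   0.        ,   1.        ]]), 'eye': array([ 0.34612979, -0.01910445,  1.21912598]), 'attitude': array([  9.04202563,  -1.05049927, -90.97360427])}
wrist {'mtx': array([[315.23221121,   0.        , 321.4887019 ],
       [  0.        , 315.23221121, 195.18501288],
       [  0.        ,   0.        ,   1.        ]]), 'tool_from_camera': array([[-5.81621999e-05,  9.54993576e-01,  2.96626476e-01,
         8.14008866e-02],
       [ 9.99999991e-01,  1.93368123e-05,  1.33823752e-04,
        -5.77541434e-04],
       [ 1.22065013e-04,  2.96626481e-01, -9.54993569e-01,
        -1.85878010e-01],
       [ 0.00000000e+00,  0.00000000e+00,  0.00000000e+00,
         1.00000000e+00]])}
```

View pics/scene0.png

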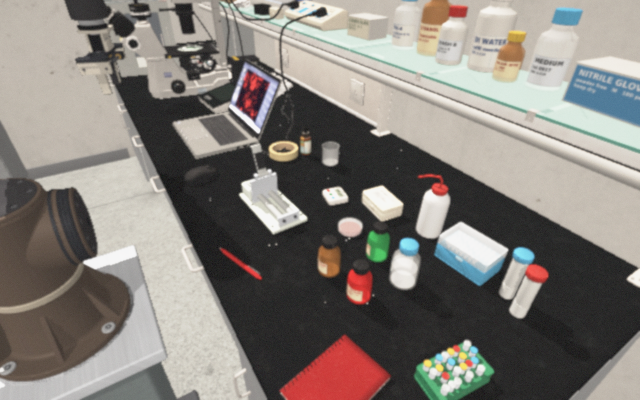

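View pics/top0.png

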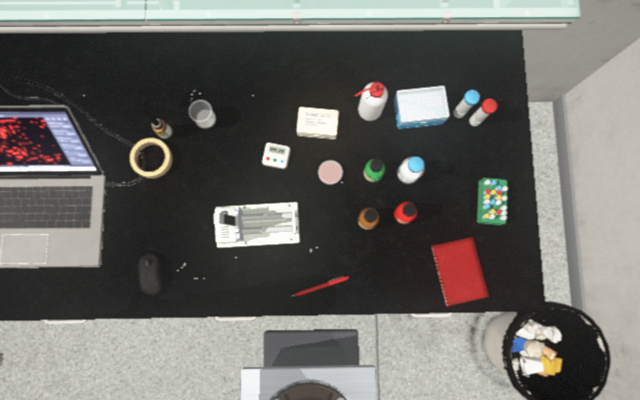

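View pics/wrist0.png

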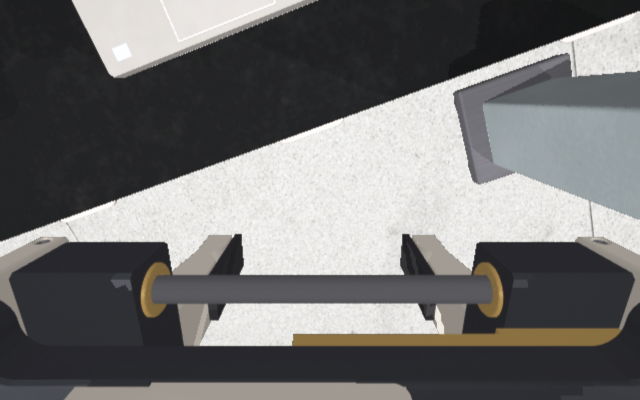

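Top view: the candidates are the amber bottle (368,217), the white bottle with a blue cap (411,168), the green decoy (374,170), the red decoy (405,212) and a tiny amber vial (161,127). I'll enlarge the crops and measure them.

```bash
cat > h.py <<'E'
import numpy as np, cv2
from scipy.spatial.transform import Rotation as R
from plant import ctrl, snapshot
def cam(s,obs=None):
    if "eye" in s: return np.array(s["eye"]), R.from_euler("xyz",s["attitude"],degrees=True).as_matrix(), s["mtx"]
    T=np.eye(4);T[:3,:3]=R.from_euler("xyz",obs["orientation"],degrees=True).as_matrix();T[:3,3]=obs["tool_pos"]
    C=T@s["tool_from_camera"]; return C[:3,3],C[:3,:3],s["mtx"]
def ray(c,u,v):
    e,A,K=c; d=A@np.array([(u-K[0,2])/K[0,0],-(v-K[1,2])/K[1,1],-1]); return e,d/np.linalg.norm(d)
def onz(c,u,v,z):
    e,d=ray(c,u,v); return e+d*(z-e[2])/d[2]
def proj(c,p):
    e,A,K=c; q=A.T@(np.asarray(p)-e); return np.array([K[0,0]*q[0]/-q[2]+K[0,2],K[1,1]*-q[1]/-q[2]+K[1,2]])
def tri(rs):
    M=np.zeros((3,3));b=np.zeros(3)
    for e,d in rs:
        P=np.eye(3)-np.outer(d,d);M+=P;b+=P@e
    return np.linalg.solve(M,b)
E
python3 - <<'E'
from h import *
t=snapshot("top");s=snapshot("scene")
a=cv2.resize(t["image"][140:260,200:440],None,fx=3.3,fy=3.3,interpolation=cv2.INTER_CUBIC)
cv2.imwrite("pics/topc.png",a)
b=cv2.resize(s["image"][160:310,230:430],None,fx=4,fy=4,interpolation=cv2.INTER_CUBIC)
cv2.imwrite("pics/scenec.png",b)
E
```

```text
(no output)
```

View pics/topc.png

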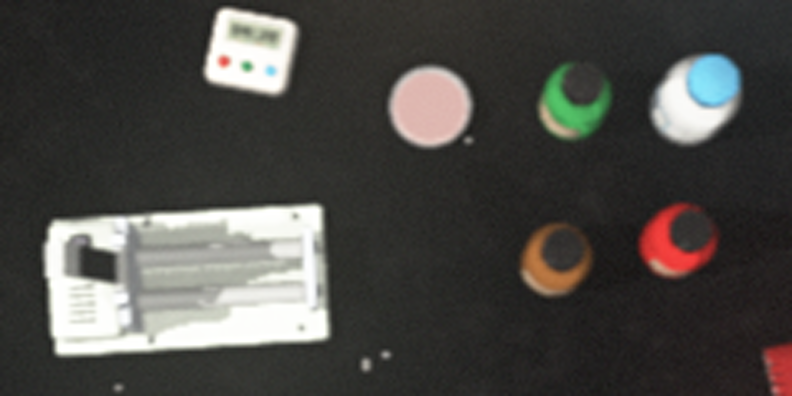

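View pics/scenec.png

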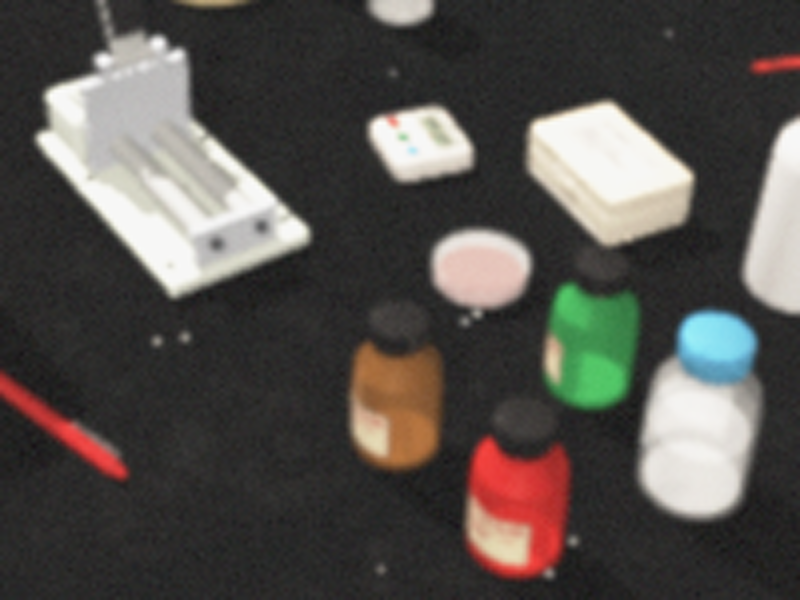

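The scene crop shows the amber bottle at (329,256) is the smaller standing reagent bottle. Its diameter and height match the green and red decoys. The white bottle with the blue cap (405,265) is clearly larger. The tall plate is at the left of the roller in the top view and the low plate at the right, so roller x ≈ world −y. Next I'll measure them.

```bash
python3 - <<'E'
from h import *
t=snapshot("top");s=snapshot("scene");ct=cam(t);cs=cam(s)
def blobs(img,lo,hi,box,mn=30):
    h=cv2.cvtColor(img,cv2.COLOR_BGR2HSV);m=cv2.inRange(h,np.array(lo),np.array(hi))
    u0,v0,u1,v1=box;k=np.zeros_like(m);k[v0:v1,u0:u1]=m[v0:v1,u0:u1];return k
# amber body outlines + axis: 
for n,im,c,box in(("top",t["image"],ct,(350,200,388,235)),("scene",s["image"],cs,(310,230,346,285))):
    m=blobs(im,(5,90,50),(20,255,255),box); x,y,w,h=cv2.boundingRect(m);print(n,"amber bbox",x,y,w,h)
    ys,xs=np.nonzero(m);b=ys.max();print(" bottom row xs",xs[ys>=b-1].mean(),b)
# compare predicted projections for a position guess: use lowest/left/right of foot circle in top view
def circ(p,r,z):
    a=np.linspace(0,2*np.pi,60);return np.c_[p[0]+r*np.cos(a),p[1]+r*np.sin(a),np.full(60,z)]
# white bottle & amber measure scale on scene: foot point ray z=0
m=blobs(t["image"],(95,80,120),(110,255,255),(395,150,430,190));M=cv2.moments(m,True);u,v=M["m10"]/M["m00"],M["m01"]/M["m00"];print("blue cap",u,v,onz(ct,u,v,.100))
g=cv2.cvtColor(t["image"],cv2.COLOR_BGR2GRAY)
cv2.imwrite("pics/amb.png",cv2.resize(np.hstack([t["image"][195:240,345:395],s["image"][228:288,304:354][:45]]),None,fx=8,fy=8,interpolation=cv2.INTER_CUBIC))
# roller white
gs=cv2.cvtColor(t["image"],cv2.COLOR_BGR2HSV);m=((gs[...,2]>150)&(gs[...,1]<60)).astype(np.uint8)*255
k=np.zeros_like(m);k[195:255,208:305]=m[195:255,208:305]
cs_,_=cv2.findContours(k,0,2);cc=max(cs_,key=cv2.contourArea);r=cv2.minAreaRect(cc);bx=cv2.boxPoints(r);print(r)
P=np.array([onz(ct,*q,.012)[:2] for q in bx]);print(P); print([np.linalg.norm(P[i]-P[i-1]) for i in range(4)])
cv2.imwrite("pics/rol.png",cv2.resize(t["image"][195:255,205:310],None,fx=7.5,fy=7.5,interpolation=cv2.INTER_CUBIC))
E
```

```text
top amber bbox 357 207 23 22
 bottom row xs 368.7857142857143 228
scene amber bbox 317 245 24 33
 bottom row xs 328.69565217391306 277
blue cap 415.8659793814433 163.88144329896906 [ 0.6141517  -0.25787044  0.1       ]
((256.14483642578125, 224.4620819091797), (41.45774841308594, 84.0899429321289), 86.633544921875)
[[0.53496989 0.22790486]
 [0.5443669  0.02204049]
 [0.44225578 0.01698343]
 [0.43345473 0.22020395]]
[np.float64(0.10180683514622628), np.float64(0.20607873149846184), np.float64(0.10223626992105067), np.float64(0.2034110114430629)]
```

View pics/amb.png

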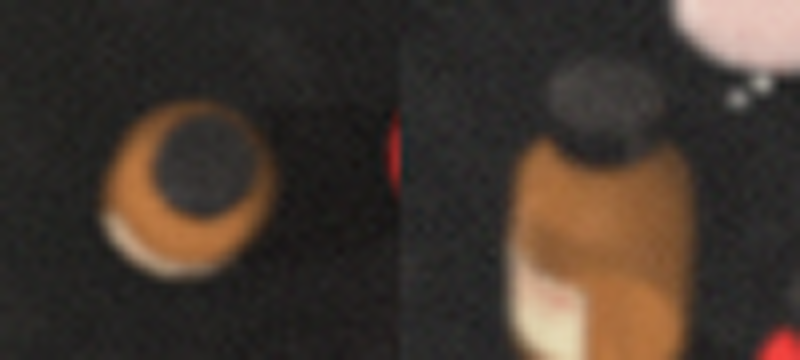

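View pics/rol.png

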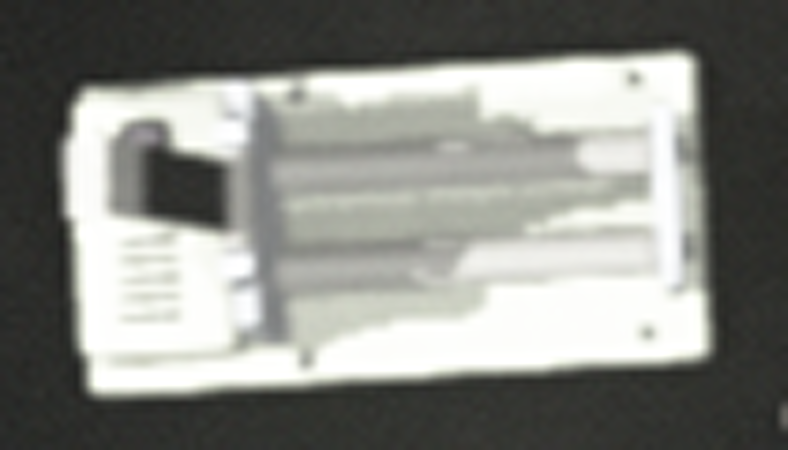

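```bash
python3 - <<'E'
from h import *
t=snapshot("top");s=snapshot("scene");ct=cam(t);cs=cam(s)
P={}
for n,(a,b) in dict(TL=(75,90),TR=(692,55),BR=(710,355),BL=(90,395)).items():
    P[n]=onz(ct,a/7.5+205-.43,b/7.5+195-.43,.012)[:2];print(n,P[n])
print("yaws",[np.degrees(np.arctan2(*(P[b]-P[a])[::-1])) for a,b in(("TL","TR"),("BL","BR"))],np.degrees(np.arctan2(*(P["TL"]-P["BL"])[::-1]))-180,np.degrees(np.arctan2(*(P["TR"]-P["BR"])[::-1]))-180)
print("lens",[np.linalg.norm(P[b]-P[a]) for a,b in(("TL","TR"),("BL","BR"),("TL","BL"),("TR","BR"))])
print("low plate top ends",onz(ct,665/7.5+204.6,105/7.5+194.6,.040),onz(ct,677/7.5+204.6,288/7.5+194.6,.04))
print("tall plate top ends near housing edge",onz(ct,262/7.5+204.6,90/7.5+194.6,.08),onz(ct,275/7.5+204.6,345/7.5+194.6,.08))
print("roller axes right end", [onz(ct,655/7.5+204.6,y/7.5+194.6,.035) for y in (150,250)])
print("cap top",onz(ct,205/8+344.6,163/8+194.6,.088))
print("cap scene",onz(cs,605/8-50+304-.4,90/8+228-.4,.088))
p=onz(ct,205/8+344.6,163/8+194.6,.088)
# foot bottom, scene: lowest visible amber point => foot circle nearest to camera
f=onz(cs,328.7,277.5,0);e=cs[0];d=(f-e)[:2];d/=np.linalg.norm(d);print("foot centre scene",f[:2]+.024*d)
E
```

```text
TL [0.53408948 0.22394441]
TR [0.54286243 0.02220919]
BR [0.44416465 0.01720371]
BL [0.43434737 0.21737255]
yaws [np.float64(-87.50992297576637), np.float64(-87.19217666304877)] -176.23031183244947 -177.0967154744182
lens [np.float64(0.20192588639796927), np.float64(0.2004094406700367), np.float64(0.09995838809370829), np.float64(0.09882462154180292)]
low plate top ends [0.52212384 0.02995473 0.04      ] [0.46327778 0.02657348 0.04      ]
tall plate top ends near housing edge [0.52261334 0.15263672 0.08      ] [0.44369063 0.14791217 0.08      ]
roller axes right end [array([0.50831384, 0.03347545, 0.035     ]), array([0.47606425, 0.03369671, 0.035     ])]
cap top [ 0.49756823 -0.1492135   0.088     ]
cap scene [ 0.49987462 -0.15011221  0.088     ]
foot centre scene [ 0.50108685 -0.1509283 ]
```

```bash
python3 -m pendant '[[0.1,0.09,-0.1,0,0,0.2,1],[0.418,0.389,-0.1,0,0,1.178,1],[0.418,0.389,-0.1,0,0,1.178,1],[0.418,0.389,-0.1,0,0,1.178,1],[0.418,0.389,-0.1,0,0,1.178,1],[0.418,0.389,-0.1,0,0,1.178,1],[0.418,0.389,-0.1,0,0,1.178,1],[0.418,0.389,-0.1,0,0,1.178,1],[0.418,0.389,-0.1,0,0,1.178,1],[0.418,0.389,-0.1,0,0,1.178,1],[0.418,0.389,-0.1,0,0,1.178,1],[0.418,0.389,-0.1,0,0,1.178,1]]'; python3 - <<'E'
from h import *
o=ctrl.get_obs();print(o["joint_pos"],o["tool_pos"],o["orientation"]);s=snapshot("wrist");cv2.imwrite("pics/w1.png",s["image"])
E
```

```text
clock: 1.95
tool_pos: [0.4892, 0.1305, 0.2982]
orientation: [180.0, 0.0, -87.0]
force: [-0.5, -0.3, -0.4]
opening: 0.0876
[ 3.71802328e+01  1.42738354e+00 -1.04786211e+01 -1.42200358e-02
 -7.80910344e+01 -3.41607371e+01] [0.48922033 0.1304649  0.29818196] [ 1.79994637e+02  1.31758427e-02 -8.69834390e+01]
```

View pics/w1.png

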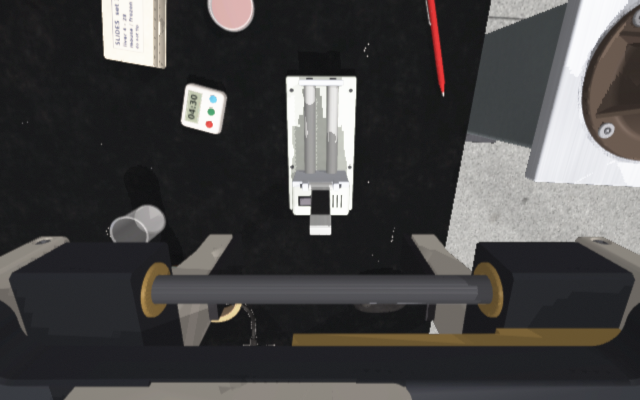

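```bash
python3 - <<'E'
from h import *
im=cv2.imread("pics/w1.png")
cv2.imwrite("pics/w1c.png",cv2.resize(im[70:240,270:370],None,fx=4.6,fy=3.5,interpolation=cv2.INTER_CUBIC) if 0 else cv2.resize(im[70:240,270:370],None,fx=3.5,fy=3.5,interpolation=cv2.INTER_CUBIC))
E
```

```text
(no output)
```

View pics/w1c.png

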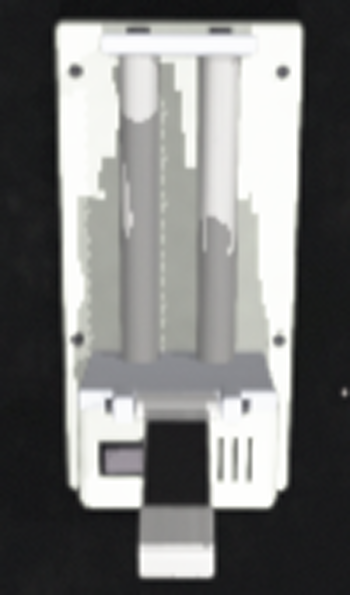

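```bash
python3 - <<'E'
from h import *
s=snapshot("wrist");o=ctrl.get_obs();c=cam(s,o)
f=lambda a,b,z:onz(c,a/3.5+270-.36,b/3.5+70-.36,z)[:2]
sc=[f(*q,.012) for q in((75,71),(283,71),(78,340),(279,340))]
print("screws",sc);m1=(sc[0]+sc[1])/2;m2=(sc[2]+sc[3])/2;d=m1-m2;print("yaw screws",np.degrees(np.arctan2(d[1],d[0])),np.linalg.norm(d),"mid",(m1+m2)/2)
a=(f(139.5,56,.028)+f(221.5,56,.028))/2;b=(f(142.5,358,.028)+f(216.5,358,.028))/2;d=a-b;print("rollers",a,b,np.degrees(np.arctan2(d[1],d[0])))
for n,q in dict(tallL=(82,392,.08),tallR=(275,390,.08),tallbotA=(142,360,.027),lowL=(101,37,.04),lowR=(257,37,.04),lowinL=(104,53,.04),lowinR=(254,53,.04),cTL=(55,22,.012),cTR=(304,25,.012),cBL=(70,487,.012),cBR=(288,487,.012)).items(): print(n,f(*q))
t=f(142,515,.15);print(t)
E
```

```text
screws [array([0.5380803, 0.0431979]), array([0.45377074, 0.03864391]), array([0.53395562, 0.1543629 ]), array([0.44648062, 0.14964271])]
yaw screws -87.05872502178305 0.11122842510626951 mid [0.49307182 0.09646186]
rollers [0.49558882 0.03567277] [0.48952917 0.15629783] -87.12413909264308
tallL [0.52623604 0.1594108 ]
tallR [0.4533647  0.15469663]
tallbotA [0.50536032 0.15825388]
lowL [0.52597673 0.03090635]
lowR [0.46700657 0.02772069]
lowinL [0.5246532  0.03656333]
lowinR [0.46772075 0.03348793]
cTL [0.54655893 0.02499156]
cTR [0.44677874 0.02073052]
cBL [0.53580488 0.22255852]
cBR [0.43695131 0.21722764]
[0.50020836 0.18072367]
```

```bash
python3 - <<'E'
from h import *
t=snapshot("top");ct=cam(t)
for n,u,v,z in (("greencap",585/3.3+200,82/3.3+140,.088),("redcap",692/3.3+200,228/3.3+140,.088),("petri",430/3.3+200,105/3.3+140,.012),("timer BR",285/3.3+200,90/3.3+140,.015)): print(n,onz(ct,u,v,z))
o=ctrl.get_obs();Rw=R.from_euler("xyz",o["orientation"],degrees=True).as_matrix();p=o["tool_pos"]
def pose(yaw,ax,grasp):  # ax: rotation about tool y from down (deg)
    Rt=(R.from_euler("xyz",[180,0,yaw],degrees=True)*R.from_rotvec([0,np.radians(ax),0])).as_matrix()
    return Rt,np.array(grasp)+.019*Rt[:,2]
for yaw in(-60,-70):
  for back,zg in((.08,.16),):
    Rt,tc=pose(yaw,65,[.4995,-.150,zg]);tc=tc-back*Rt[:,2]
    print(yaw,tc,Rt[:,2],"shift",Rw.T@(tc-p),"turn",R.from_matrix(Rw.T@Rt).as_rotvec())
E
```

```text
greencap [ 0.61584144 -0.16952265  0.088     ]
redcap [ 0.50997153 -0.24114434  0.088     ]
petri [ 0.61764012 -0.06174039  0.012     ]
timer BR [0.6299237  0.04737486 0.015     ]
-60 [ 0.47185761 -0.10212198  0.18577971] [ 0.45315389 -0.78488557 -0.42261826] shift [0.23189807 0.02982206 0.11239725] turn [ 0.26611693  1.11267903 -0.41745149]
-70 [ 0.48059149 -0.0980493   0.18577971] [ 0.30997552 -0.85165074 -0.42261826] shift [0.22830519 0.02088011 0.11239602] turn [ 0.1672844   1.12589748 -0.2623109 ]
```

```bash
python3 -m pendant '[[0.228,0.021,0.112,0.167,1.126,-0.262,1],[0.228,0.021,0.112,0.167,1.126,-0.262,1],[0.228,0.021,0.112,0.167,1.126,-0.262,1],[0.228,0.021,0.112,0.167,1.126,-0.262,1],[0.228,0.021,0.112,0.167,1.126,-0.262,1],[0.228,0.021,0.112,0.167,1.126,-0.262,1],[0.228,0.021,0.112,0.167,1.126,-0.262,1],[0.228,0.021,0.112,0.167,1.126,-0.262,1],[0.228,0.021,0.112,0.167,1.126,-0.262,1],[0.228,0.021,0.112,0.167,1.126,-0.262,1]]'; python3 - <<'E'
from h import *
o=ctrl.get_obs();print(o["joint_pos"],o["tool_pos"],o["orientation"]);s=snapshot("wrist");cv2.imwrite("pics/w2.png",s["image"])
Rw=R.from_euler("xyz",o["orientation"],degrees=True).as_matrix();print(Rw)
E
```

```text
clock: 3.35
tool_pos: [0.4912, -0.0855, 0.1947]
orientation: [179.0, -64.6, -70.4]
force: [-0.0, -0.1, 0.3]
opening: 0.0874
[ 49.16078844  16.57298248 -58.22515094  54.38308029 -72.96270195
 -75.88571677] [ 0.49118657 -0.08551393  0.19469779] [179.01732133 -64.6078933  -70.39660108]
[[ 0.14386918 -0.94709713  0.2868949 ]
 [-0.40395577 -0.3208628  -0.85666026]
 [ 0.90339438  0.00735416 -0.42874762]]
```

View pics/w2.png

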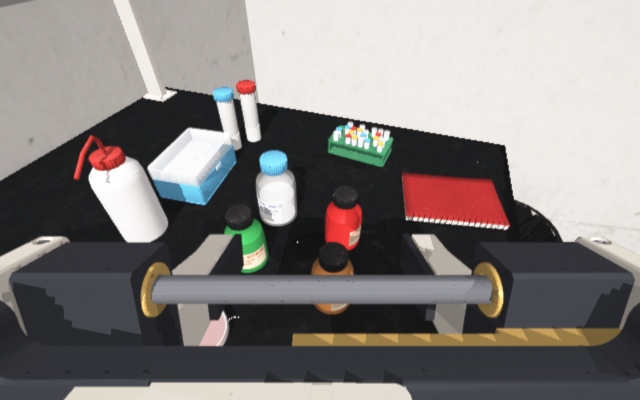

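The arm stopped short because j3 is at its limit (elbow fully folded). I'll use a yaw that puts the wrist farther out and a steeper tool (a=33°).

```bash
cat >> h.py <<'E'
def goal(yaw,ax,grasp,back=0,p=None):
    o=ctrl.get_obs();Rw=R.from_euler("xyz",o["orientation"],degrees=True).as_matrix()
    Rt=(R.from_euler("xyz",[180,0,yaw],degrees=True)*R.from_rotvec([0,np.radians(ax),0])).as_matrix()
    tc=np.array(grasp)+(.019-back)*Rt[:,2]
    print("target",tc.round(4),"shift",(Rw.T@(tc-o["tool_pos"])).round(4),"turn",R.from_matrix(Rw.T@Rt).as_rotvec().round(4))
E
python3 -c "
from h import *
goal(-82,57,[.4995,-.150,.12],.08)"
```

```text
target [ 0.4924 -0.0993  0.1532] shift [-0.0317  0.0031  0.03  ] turn [-0.1599 -0.1333  0.0977]
```

```bash
python3 -m pendant '[[-0.032,0.003,0.03,-0.16,-0.133,0.098,1],[-0.032,0.003,0.03,-0.16,-0.133,0.098,1],[-0.032,0.003,0.03,-0.16,-0.133,0.098,1],[-0.032,0.003,0.03,-0.16,-0.133,0.098,1]]'; python3 - <<'E'
from h import *
o=ctrl.get_obs();print(o["joint_pos"],o["tool_pos"],o["orientation"]);s=snapshot("wrist");cv2.imwrite("pics/w3.png",s["image"])
goal(-82,57,[.4995,-.150,.12],.08)
c=cam(s,o);print("bottle cap px if at est",proj(c,[.4995,-.15,.088]))
E
```

```text
clock: 3.9
tool_pos: [0.4923, -0.0991, 0.153]
orientation: [179.9, -57.2, -81.8]
force: [0.6, 0.4, 0.3]
opening: 0.0877
[ 43.21865796  19.67891646 -51.22057497  47.28024186 -69.2647864
 -73.31127722] [ 0.49228589 -0.09907974  0.15298917] [179.90135693 -57.1682518  -81.80793431]
target [ 0.4924 -0.0993  0.1532] shift [ 0.0005 -0.0001  0.0001] turn [-0.0011 -0.003   0.0022]
bottle cap px if at est [322.61071895 221.11059346]
```

View pics/w3.png

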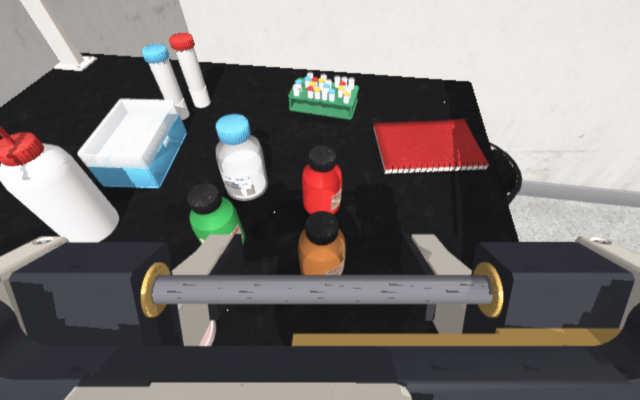

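```bash
python3 -m pendant '[[-0.034,0,0.022,0,0,0,1],[-0.067,0,0.044,0,0,0,1],[-0.067,0,0.044,0,0,0,1],[-0.067,0,0.07,0,0,0,1],[-0.067,0,0.1,0,0,0,1],[-0.067,0,0.124,0,0,0,1],[-0.067,0,0.124,0,0,0,1],[-0.067,0,0.124,0,0,0,1]]'; python3 - <<'E'
from h import *
o=ctrl.get_obs();print(o["joint_pos"],o["tool_pos"],o["force"])
goal(-82,57,[.4995,-.150,.04],0)
for n in("wrist","scene"):
  s=snapshot(n);cv2.imwrite(f"pics/{n}4.png",s["image"] if n=="wrist" else cv2.resize(s["image"][150:350,200:460],None,fx=3,fy=3))
E
```

```text
clock: 4.95
tool_pos: [0.51, -0.1611, 0.032]
orientation: [179.4, -57.2, -81.9]
force: [-0.2, -0.2, 0.1]
opening: 0.0876
[ 29.22694701  31.12124703 -58.19843142  67.68184582 -57.41807394
 -88.84504146] [ 0.51001444 -0.16105822  0.03200937] [-0.20557235 -0.18955708  0.14179046]
target [ 0.5017 -0.1658  0.0297] shift [-0.0001  0.0088  0.0043] turn [ 0.0101 -0.0028  0.0006]
```

View pics/wrist4.png

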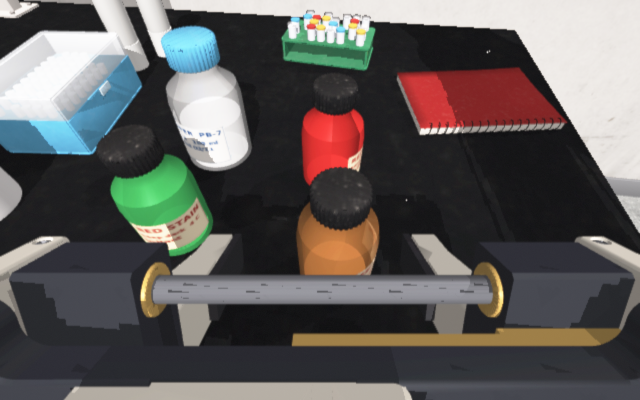

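View pics/scene4.png

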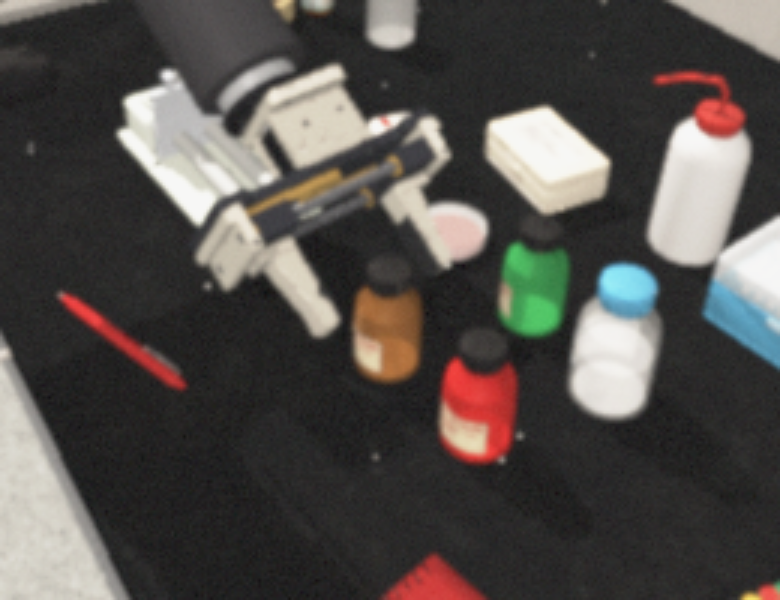

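```bash
python3 - <<'E'
from h import *
o=ctrl.get_obs();print(o["clock"],o["tool_pos"],o["orientation"],o["joint_pos"],o["qvel"])
s=snapshot("wrist");c=cam(s,o);print("wrist cap",proj(c,[.4995,-.15,.088]))
t=snapshot("scene");ct=cam(t);q=(proj(ct,o["tool_pos"])-[200,150])*3;print("tcp in crop",q)
Rw=R.from_euler("xyz",o["orientation"],degrees=True).as_matrix()
for k in(-1,1): print((proj(ct,o["tool_pos"]+k*.05*Rw[:,1])-[200,150])*3)
cv2.imwrite("pics/top5.png",cv2.resize(snapshot("top")["image"][140:260,300:440],None,fx=5,fy=5))
E
```

```text
5.05 [ 0.51014928 -0.16054555  0.03171763] [179.36829031 -57.14330516 -81.88253349] [ 29.26867524  31.14166802 -58.20421302  67.70723223 -57.3916321
 -88.87155142] [ 0.04780239  0.3617039  -0.06345354  0.28724133  0.23452326 -0.27735818]
wrist cap [343.54517381 183.00990295]
tcp in crop [405.93308046 329.91594111]
[456.98480721 300.06411618]
[351.27988641 361.87367663]
```

View pics/top5.png

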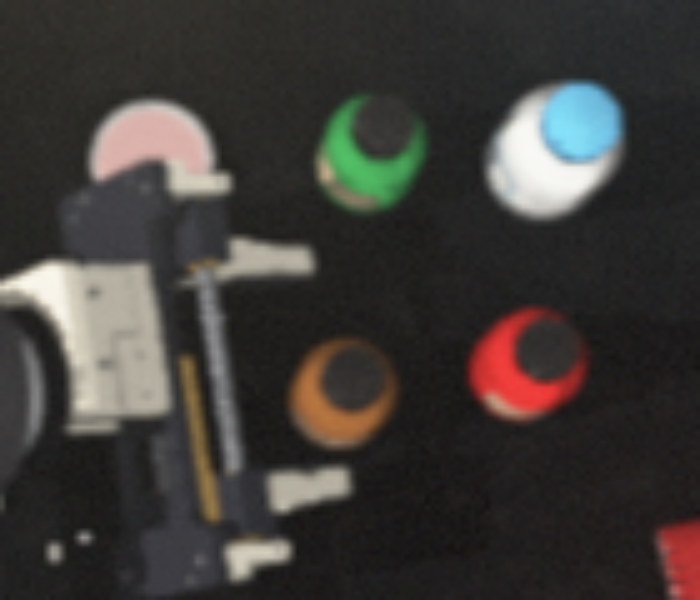

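```bash
python3 -c "
from h import *
goal(-92,57,[.4995,-.150,.042],-.005)"
```

```text
target [ 0.4988 -0.1701  0.0289] shift [0.0023 0.0124 0.0079] turn [-0.1368 -0.003   0.0964]
```

```bash
python3 -m pendant '[[0.002,0.012,0.008,-0.137,-0.003,0.096,1],[0.002,0.012,0.008,-0.137,-0.003,0.096,1],[0.002,0.012,0.008,-0.137,-0.003,0.096,1],[0.002,0.012,0.008,-0.137,-0.003,0.096,1]]'; python3 - <<'E'
from h import *
o=ctrl.get_obs();print(o["joint_pos"],o["tool_pos"],o["orientation"],o["force"])
goal(-92,57,[.4995,-.150,.042],-.005)
cv2.imwrite("pics/top6.png",cv2.resize(snapshot("top")["image"][140:260,300:440],None,fx=5,fy=5))
E
```

```text
clock: 5.7
tool_pos: [0.4985, -0.1709, 0.0284]
orientation: [179.8, -57.1, -91.8]
force: [-0.4, -0.1, 0.5]
opening: 0.0875
[ 29.99575117  33.67380018 -51.91730442  55.68785611 -59.46486175
 -85.53664862] [ 0.49851277 -0.17086155  0.02840284] [179.80893973 -57.05112473 -91.80442226] [-0.43747984 -0.10229969  0.47146255]
target [ 0.4988 -0.1701  0.0289] shift [ 0.     -0.0003 -0.0009] turn [ 0.0005 -0.0009  0.0019]
```

View pics/top6.png

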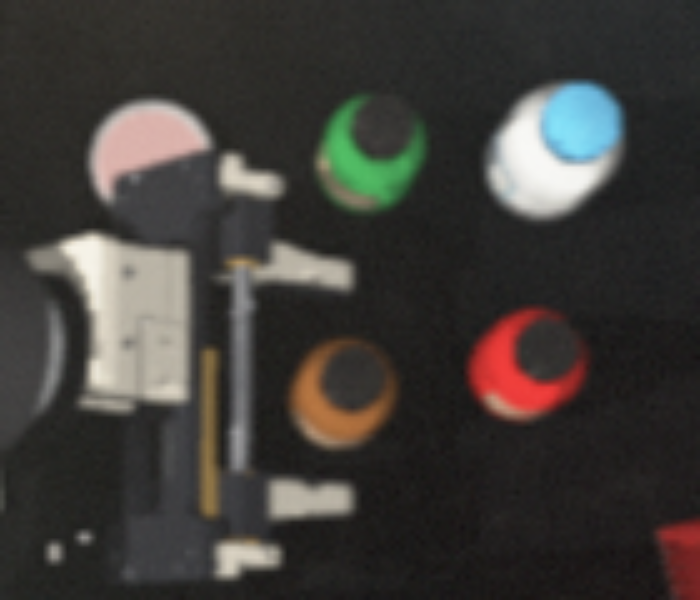

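```bash
python3 -m pendant '[[0,0,0,0,0,0,-1],[0,0,0,0,0,0,-1],[0,0,0,0,0,0,-1],[0,0,0,0,0,0,-1],[0,0,0,0,0,0,-1],[0,0,0,0,0,0,-1]]'; python3 - <<'E'
from h import *
o=ctrl.get_obs();print(o["opening"],o["tool_pos"],o["orientation"],o["force"])
cv2.imwrite("pics/top7.png",cv2.resize(snapshot("top")["image"][140:260,300:440],None,fx=5,fy=5))
s=snapshot("wrist");cv2.imwrite("pics/w7.png",s["image"])
E
```

```text
clock: 6.5
tool_pos: [0.4987, -0.1708, 0.0282]
orientation: [179.9, -57.0, -92.0]
force: [-0.7, 0.7, 0.9]
opening: 0.045
0.0450055037025322 [ 0.49873088 -0.17075468  0.02821273] [179.86360991 -57.02713826 -91.95659195] [-0.72098856  0.74003326  0.88761346]
```

View pics/top7.png

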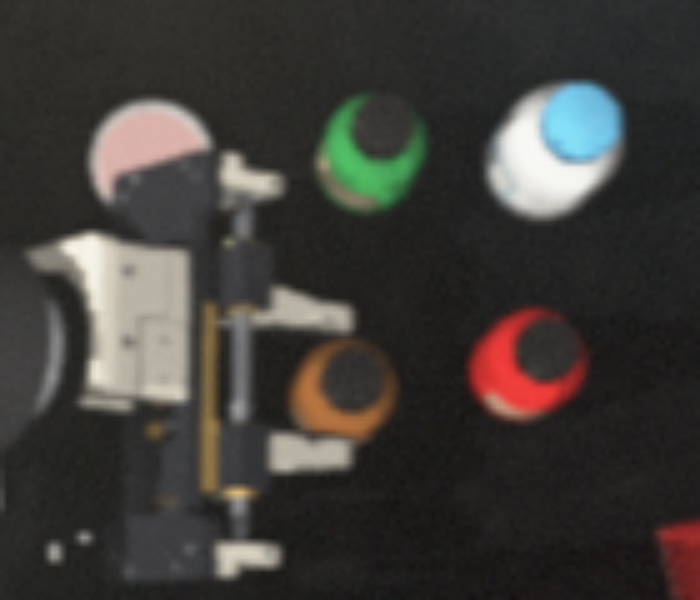

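View pics/w7.png

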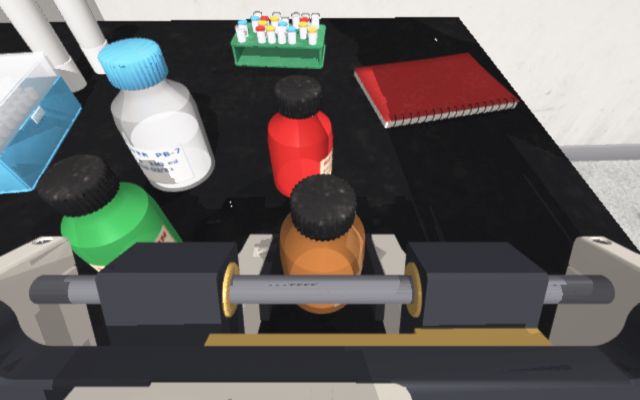

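```bash
python3 - <<'E'
from h import *
o=ctrl.get_obs();t=snapshot("top");c=cam(t);Rw=R.from_euler("xyz",o["orientation"],degrees=True).as_matrix()
for k in(-.03,.03):
  for b in (0,.019): print(k,b,(proj(c,o["tool_pos"]+k*Rw[:,1]-b*Rw[:,2])-[300,140])*5)
for z in(0,.03,.045,.088): print(z,(proj(c,[.4995,-.15,z])-[300,140])*5)
E
```

```text
-0.03 0 [381.86784725 327.32830128]
-0.03 0.019 [351.5599834  323.30085681]
0.03 0 [381.56933581 449.94041343]
0.03 0.019 [351.01589596 446.95938112]
0 [332.98769865 394.81187583]
0.03 [339.38522826 386.98405736]
0.045 [342.70382298 382.92352796]
0.088 [352.69351612 370.70044978]
```

```bash
python3 -m pendant '[[0.017,0,-0.011,0,0,0,-1],[0.034,0,-0.022,0,0,0,-1],[0.05,0,-0.033,0,0,0,-1],[0.05,0,-0.033,0,0,0,-1]]'; python3 - <<'E'
from h import *
o=ctrl.get_obs();print(o["opening"],o["tool_pos"],o["orientation"],o["force"],o["joint_pos"])
s=snapshot("scene");cv2.imwrite(f"pics/s8.png",cv2.resize(s["image"][150:350,200:460],None,fx=3,fy=3))
E
```

```text
clock: 7.15
tool_pos: [0.4995, -0.1697, 0.0885]
orientation: [-179.9, -56.9, -92.1]
force: [-0.2, 0.1, -2.0]
opening: 0.045
0.04499475983714374 [ 0.49945968 -0.16968385  0.08847951] [-179.89793263  -56.90745186  -92.14100479] [-0.19691734  0.07487302 -2.03244264] [ 31.40230151  27.77404306 -49.81067416  50.91106263 -64.27740747
 -78.57737716]
```

View pics/s8.png

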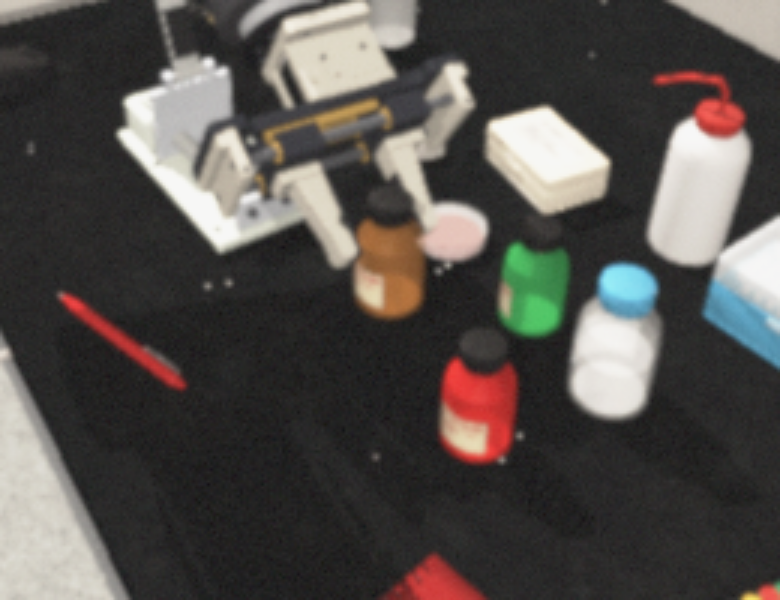

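```bash
python3 -c "
from h import *
goal(-87.1,-33,[.492,.08,.22])"
```

```text
target [0.4915 0.0903 0.2041] shift [-0.0443  0.017  -0.2811] turn [ 0.0199 -1.5686 -0.0941]
```

```bash
python3 -m pendant '[[0.02,0,-0.02,0,0,0,-1],[0.05,0.001,-0.05,0,-0.08,0,-1],[0.06,0.003,-0.08,0.001,-0.2,-0.01,-1],[0.06,0.005,-0.11,0.003,-0.36,-0.02,-1],[0.05,0.007,-0.14,0.006,-0.52,-0.03,-1],[0.03,0.009,-0.17,0.008,-0.68,-0.04,-1],[0.02,0.011,-0.2,0.01,-0.84,-0.05,-1],[0,0.013,-0.23,0.012,-1.0,-0.06,-1],[-0.02,0.015,-0.25,0.014,-1.16,-0.07,-1],[-0.03,0.017,-0.27,0.016,-1.32,-0.08,-1],[-0.044,0.017,-0.281,0.018,-1.45,-0.09,-1],[-0.044,0.017,-0.281,0.02,-1.569,-0.094,-1]]'; python3 - <<'E'
from h import *
o=ctrl.get_obs();print(o["opening"],o["tool_pos"],o["orientation"],o["force"],o["joint_pos"])
goal(-87.1,-33,[.492,.08,.22])
for n in("wrist","scene","top"):
  s=snapshot(n);im=s["image"]
  if n=="scene":im=cv2.resize(im[80:280,180:440],None,fx=3,fy=3)
  if n=="top":im=cv2.resize(im[140:270,200:400],None,fx=4,fy=4)
  cv2.imwrite(f"pics/{n}9.png",im)
E
```

```text
clock: 8.7
tool_pos: [0.4909, 0.0903, 0.203]
orientation: [179.8, 33.2, -87.2]
force: [0.9, -0.5, -2.7]
opening: 0.0449
0.044941302244657345 [0.49091153 0.09032902 0.20303789] [179.78690181  33.17578178 -87.23870114] [ 0.89870544 -0.47924088 -2.71111819] [  3.01029172   8.64985576  -9.86501844 -34.57103732 -74.66186117
  10.17226165]
target [0.4915 0.0903 0.2041] shift [-0.0005 -0.0006 -0.0009] turn [ 0.0024  0.0031 -0.002 ]
```

View pics/wrist9.png

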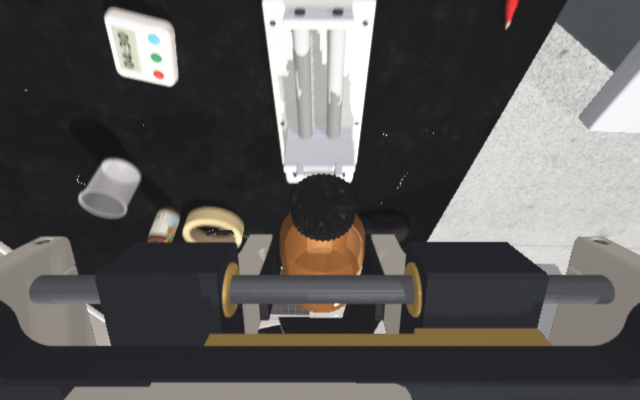

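View pics/scene9.png

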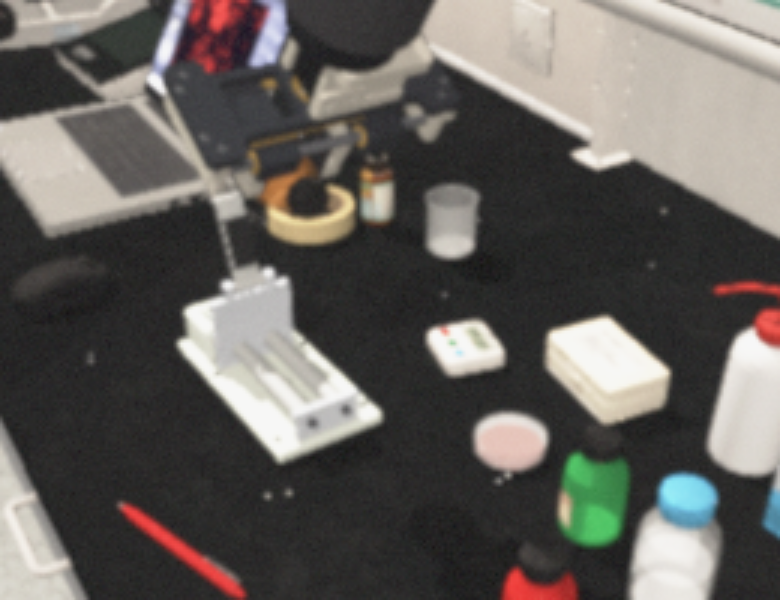

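View pics/top9.png

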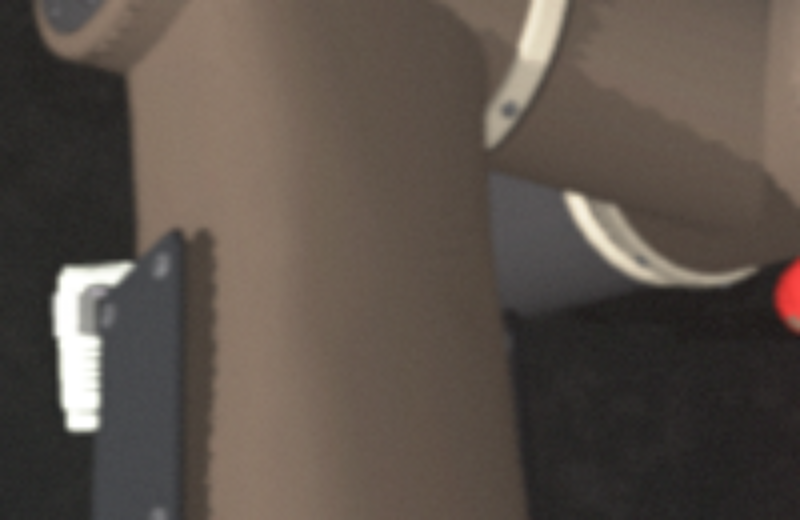

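```bash
python3 - <<'E'
from h import *
im=cv2.imread("pics/wrist9.png")
cv2.imwrite("pics/w9c.png",cv2.resize(im[0:240,255:385],None,fx=2.5*1,fy=2.5,interpolation=cv2.INTER_CUBIC))
E
```

```text
(no output)
```

View pics/w9c.png

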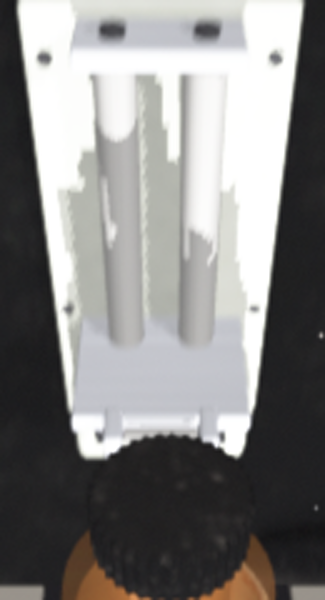

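```bash
python3 - <<'E'
from h import *
s=snapshot("wrist");o=ctrl.get_obs();c=cam(s,o)
f=lambda a,b,z:onz(c,a/2.5+255-.3,b/2.5-.3,z)[:2]
a=(f(113,80,.028)+f(206,80,.028))/2;b=(f(125,340,.028)+f(197.5,340,.028))/2;d=a-b
print(a,b,np.degrees(np.arctan2(d[1],d[0])))
print("tall",f(73,410,.08),f(250,410,.08),"screws",[f(*q,.012) for q in((44,58),(276,58),(69,309),(254,309))])
print("cap centre", f(172,515,.22))
E
```

```text
[0.49636835 0.03997526] [0.49095379 0.15572527] -87.32176285856168
tall [0.52780162 0.15154039] [0.45435337 0.14843827] screws [array([0.53823405, 0.04087264]), array([0.45420849, 0.0370814 ]), array([0.53455782, 0.15218224]), array([0.44750428, 0.14841189])]
cap centre [0.49363024 0.04165076]
```

```bash
python3 - <<'E'
from h import *
goal(-87.2,-33,[.4922,.1074,.10])
s=snapshot("wrist");o=ctrl.get_obs();c=cam(s,o);Rw=R.from_euler("xyz",o["orientation"],degrees=True).as_matrix()
g=o["tool_pos"]-.019*Rw[:,2];u=np.array([.05,-.9987,0])
for dz in(0,.005,.01): print(dz,proj(c,g+.0494*u+[0,0,dz]),proj(c,g+.0344*u+[0,0,dz]),proj(c,g+.0494*u+[0,0,dz+.0155]))
E
```

```text
target [0.4917 0.1177 0.0841] shift [ 0.0397 -0.0024  0.1155] turn [ 0.003  -0.003  -0.0041]
0 [323.65638883 186.10208572] [323.53077987 206.10842743] [323.9386715  213.10011899]
0.005 [323.74313219 194.39838042] [323.60840821 214.20148623] [324.03878985 222.6756225 ]
0.01 [323.83388122 203.07778489] [323.68934728 222.63970125] [324.14388795 232.72739748]
```

```bash
python3 -m pendant '[[0.01,0,0.02,0,0,0,-1],[0.02,-0.001,0.05,0.003,-0.003,-0.004,-1],[0.03,-0.002,0.08,0.003,-0.003,-0.004,-1],[0.04,-0.002,0.1,0.003,-0.003,-0.004,-1],[0.04,-0.002,0.116,0.003,-0.003,-0.004,-1],[0.04,-0.002,0.116,0.003,-0.003,-0.004,-1],[0.04,-0.002,0.116,0.003,-0.003,-0.004,-1]]'; python3 - <<'E'
from h import *
o=ctrl.get_obs();print(o["opening"],o["force"],o["joint_pos"])
goal(-87.2,-33,[.4922,.1074,.05])
for n in("wrist","scene"):
  s=snapshot(n);im=s["image"]
  if n=="scene":im=cv2.resize(im[130:250,200:350],None,fx=5,fy=5,interpolation=cv2.INTER_CUBIC)
  cv2.imwrite(f"pics/{n}10.png",im)
E
```

```text
clock: 9.82
tool_pos: [0.4923, 0.1197, 0.086]
orientation: [-179.7, 33.1, -86.8]
force: [0.4, 0.3, -2.2]
opening: 0.045
0.04498899726227595 [ 0.37649063  0.29558601 -2.22907315] [  5.59883882  15.88241799 -16.88366407 -38.34951837 -61.48485649
  17.65221775]
target [0.4917 0.1177 0.0341] shift [0.03   0.001  0.0425] turn [-0.0018  0.0015  0.0064]
```

View pics/wrist10.png

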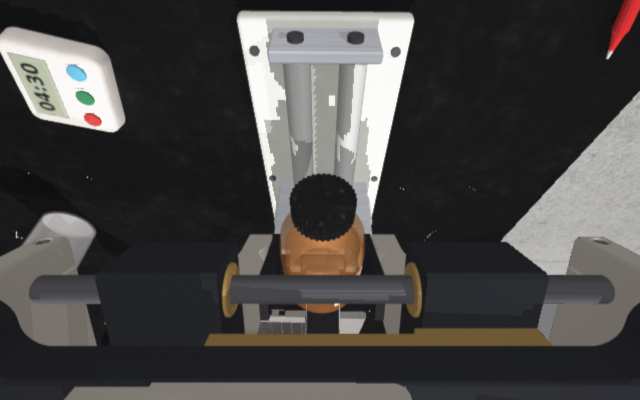

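View pics/scene10.png

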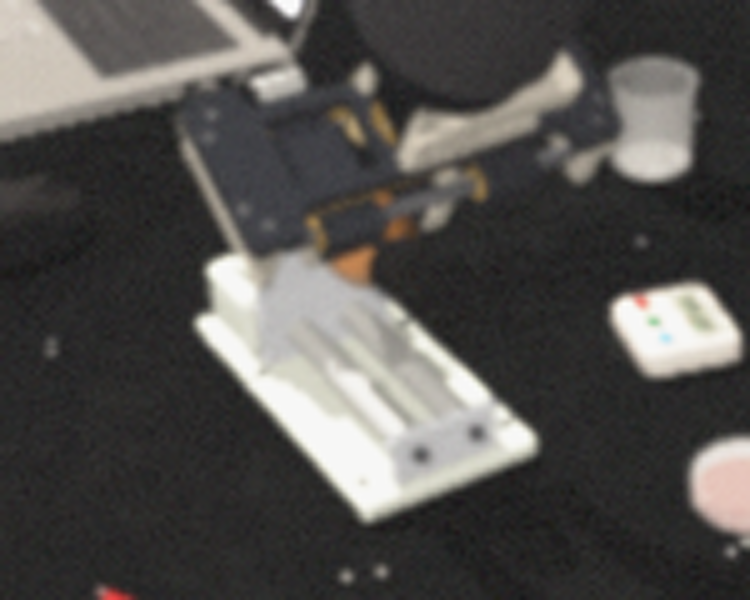

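```bash
python3 - <<'E'
from h import *
s=snapshot("wrist");o=ctrl.get_obs();c=cam(s,o);print(o["tool_pos"],o["orientation"])
S=[onz(c,*q,.012)[:2] for q in((254,51),(396,52),(272.5,178.5),(375,178.5))];print(S)
m1=(S[0]+S[1])/2;m2=(S[2]+S[3])/2;d=m1-m2;print(m1,m2,np.degrees(np.arctan2(d[1],d[0])))
print(onz(c,299.5,80,.028),onz(c,351.5,80,.028))
im=s["image"];cv2.imwrite("pics/w10c.png",cv2.resize(im[150:350,220:420],None,fx=3,fy=3,interpolation=cv2.INTER_CUBIC))
goal(-87.2,-33,[.4927,.1074,.05])
E
```

```text
[0.49236784 0.11934733 0.08597768] [-179.64457023   33.1069495   -86.81939551]
[array([0.53804029, 0.04230492]), array([0.45358906, 0.03829942]), array([0.53458979, 0.15412847]), array([0.44581562, 0.14901385])]
[0.49581467 0.04030217] [0.4902027  0.15157116] -87.11267341259297
[0.5102062  0.05022018 0.028     ] [0.47982067 0.04854675 0.028     ]
target [0.4922 0.1177 0.0341] shift [0.0297 0.0005 0.0426] turn [-0.0026  0.0019  0.0056]
```

View pics/w10c.png

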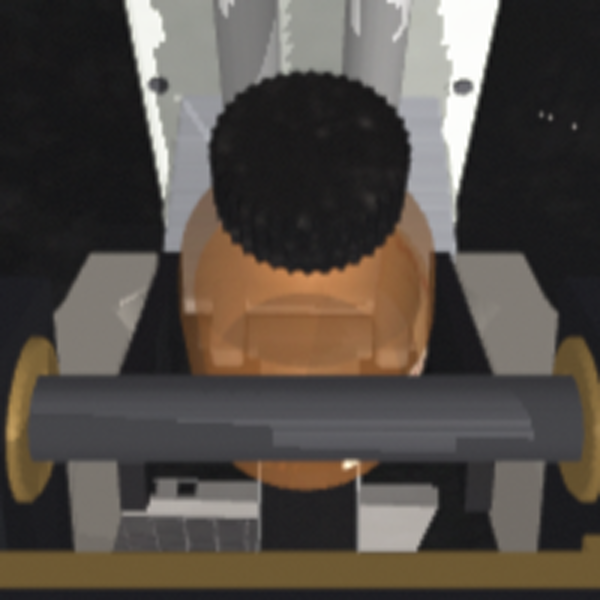

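```bash
python3 -c "
from h import *
s=snapshot('wrist');o=ctrl.get_obs();c=cam(s,o)
for z in(.128,.132): print(onz(c,321,312.5,z))"
python3 -m pendant '[[0.006,0,0.009,-0.003,0.002,0.006,-1],[0.012,0,0.018,-0.003,0.002,0.006,-1],[0.019,0,0.027,-0.003,0.002,0.006,-1],[0.025,0,0.036,-0.003,0.002,0.006,-1],[0.025,0,0.036,-0.003,0.002,0.006,-1],[0.025,0,0.036,-0.003,0.002,0.006,-1]]'; python3 - <<'E'
from h import *
o=ctrl.get_obs();print(o["opening"],o["force"],o["moment"])
goal(-87.2,-33,[.4925,.1074,.05])
s=snapshot("wrist");im=s["image"];cv2.imwrite("pics/w11.png",im)
E
```

```text
[0.49185069 0.14942344 0.128     ]
[0.49240854 0.1379651  0.132     ]
clock: 10.78
tool_pos: [0.4922, 0.1181, 0.0412]
orientation: [179.8, 33.0, -87.3]
force: [0.3, 0.4, -2.0]
opening: 0.0448
0.04483334598237463 [ 0.31055124  0.36551378 -1.95612958] [-2.14640011 -0.1611524   0.02459854]
target [0.492  0.1177 0.0341] shift [0.0042 0.0002 0.0058] turn [ 0.0019 -0.0001 -0.0014]
```

View pics/w11.png

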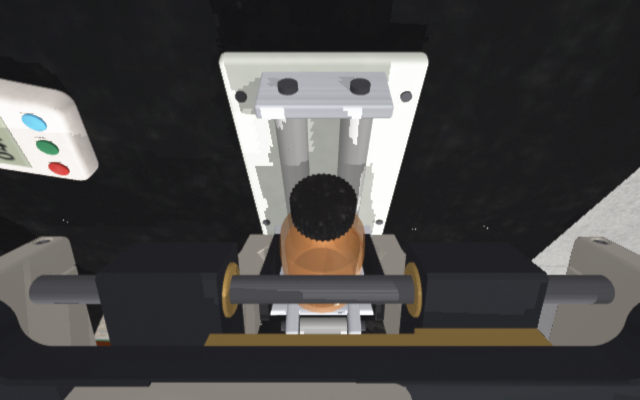

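```bash
python3 -m pendant '[[0.001,0,0.002,0,0,0,-1],[0.002,0,0.003,0,0,0,-1],[0.002,0,0.003,0,0,0,-1],[0.002,0,0.003,0,0,0,-1]]';python3 -c "
from h import *
goal(-87.2,-33,[.4925,.1074,.05])
s=snapshot('wrist');im=s['image'];cv2.imwrite('pics/w12.png',cv2.resize(im[60:340,220:420],None,fx=2.1*1,fy=2.1,interpolation=cv2.INTER_CUBIC))"
```

```text
clock: 11.32
tool_pos: [0.492, 0.1181, 0.0377]
orientation: [179.8, 33.0, -87.3]
force: [0.7, -0.5, -2.0]
opening: 0.0452
target [0.492  0.1177 0.0341] shift [0.0023 0.     0.0028] turn [ 0.0018  0.0001 -0.0013]
```

View pics/w12.png

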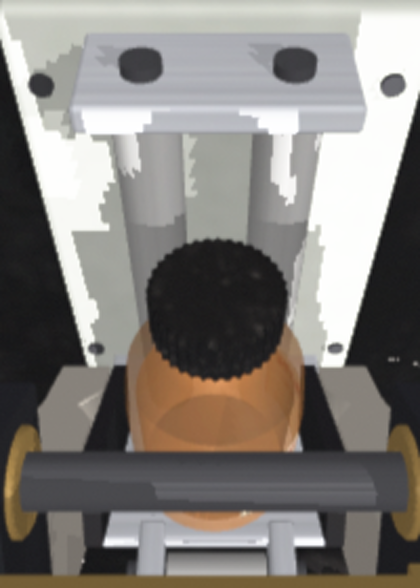

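```bash
python3 -c "
from h import *
s=snapshot('wrist');o=ctrl.get_obs();c=cam(s,o)
for v in (505,515,545): print(v,onz(c,110/2.1+220,v/2.1+60,.08),onz(c,320/2.1+220,v/2.1+60,.08))
for z in (.080,.083,.086): print('foot',onz(c,320.5,526/2.1+60,z))
im=s['image'];cv2.imwrite('pics/w12c.png',cv2.resize(im[230:345,255:390],None,fx=5,fy=5,interpolation=cv2.INTER_CUBIC))"
```

```text
505 [0.52105748 0.12945429 0.08      ] [0.4633239 0.1269829 0.08     ]
515 [0.5215832  0.13689467 0.08      ] [0.46204094 0.13436036 0.08      ]
545 [0.5233782  0.16229835 0.08      ] [0.45765941 0.15955581 0.08      ]
foot [0.49255825 0.14438275 0.08      ]
foot [0.49294729 0.1359923  0.083     ]
foot [0.49333634 0.12760186 0.086     ]
```

View pics/w12c.png

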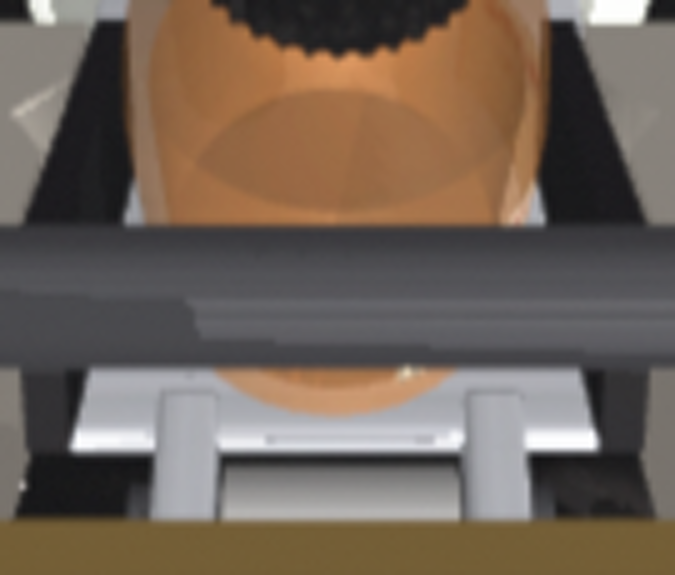

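```bash
python3 -m pendant '[[-0.001,0,0.002,0,0,0,-1],[-0.0023,0,0.0039,0,0,0,-1],[-0.0023,0,0.0039,0,0,0,-1],[-0.0023,0,0.0039,0,0,0,-1]]';python3 -c "
from h import *
o=ctrl.get_obs();print(o['force'],o['moment'])"
```

```text
clock: 11.92
tool_pos: [0.4918, 0.1222, 0.0356]
orientation: [179.8, 33.0, -87.3]
force: [-0.8, -0.6, -2.3]
opening: 0.0449
[-0.80357146 -0.63276867 -2.26880342] [-2.16619661 -0.18867764  0.01619296]
```

```bash
python3 -m pendant '[[0.0008,0,0.0013,0,0,0,-1],[0.0008,0,0.0013,0,0,0,-1],[0.0008,0,0.0013,0,0,0,-1]]'; python3 -m pendant '[[0.0006,0,0.0008,0,0,0,-1],[0.0006,0,0.0008,0,0,0,-1],[0.0006,0,0.0008,0,0,0,-1]]'
```

```text
clock: 12.3
tool_pos: [0.4918, 0.1222, 0.0342]
orientation: [179.8, 33.0, -87.3]
force: [-0.4, -0.6, -0.2]
opening: 0.0451
clock: 12.68
tool_pos: [0.4918, 0.1222, 0.0339]
orientation: [179.9, 33.0, -87.2]
force: [-2.1, -1.6, 6.2]
opening: 0.045
```

```bash
python3 -m pendant '[[-0.0003,0,-0.0004,0,0,0,-1],[-0.0003,0,-0.0004,0,0,0,-1]]'; python3 -m pendant '[[0,0,0,0,0,0,0.1],[0,0,0,0,0,0,0.2],[0,0,0,0,0,0,0.4],[0,0,0,0,0,0,0.6],[0,0,0,0,0,0,0.6]]'; python3 -c "
from h import *
s=snapshot('wrist');im=s['image'];cv2.imwrite('pics/w13.png',cv2.resize(im[60:345,220:420],None,fx=2.1*1,fy=2.1,interpolation=cv2.INTER_CUBIC))
s=snapshot('scene');cv2.imwrite('pics/s13.png',cv2.resize(s['image'][130:250,200:350],None,fx=5,fy=5,interpolation=cv2.INTER_CUBIC))"
```

```text
clock: 12.92
tool_pos: [0.4917, 0.1222, 0.0339]
orientation: [179.8, 33.0, -87.3]
force: [-1.0, -0.4, 5.5]
opening: 0.0448
clock: 13.55
tool_pos: [0.4918, 0.1222, 0.0336]
orientation: [179.8, 33.0, -87.3]
force: [0.9, -0.3, -0.4]
opening: 0.0692
```

View pics/w13.png

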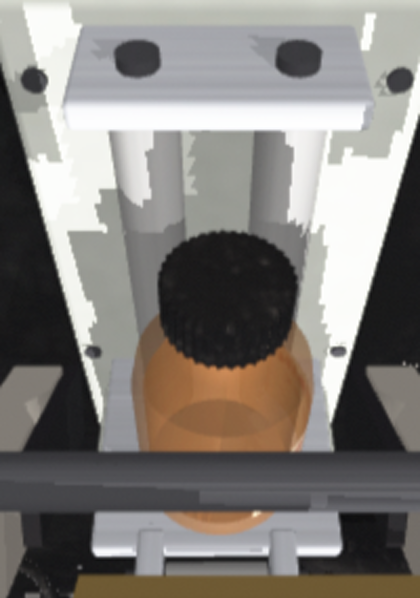

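View pics/s13.png

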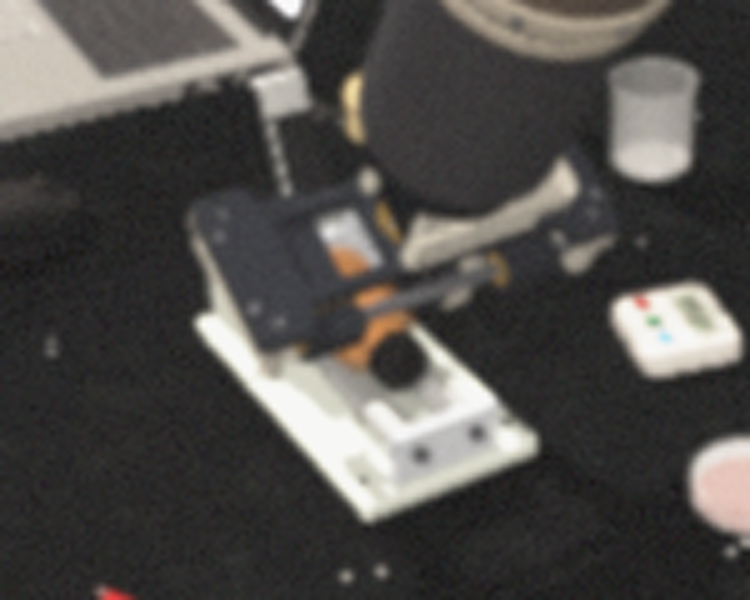

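```bash
python3 -m pendant '[[0,0,-0.01,0,0,0,0.7],[0,0,-0.03,0,0,0,0.7],[0,0,-0.06,0,0,0,0.7],[0,0,-0.1,0,0,0,0.7],[0,0,-0.14,0,0,0,0.7],[0,0,-0.16,0,0,0,0.7],[0,0,-0.16,0,0,0,0.7]]'; python3 -c "
from h import *
o=ctrl.get_obs();print(o['joint_pos'])
s=snapshot('wrist');im=s['image'];cv2.imwrite('pics/w14.png',cv2.resize(im[0:240,220:420],None,fx=2.5*1,fy=2.5,interpolation=cv2.INTER_CUBIC))
s=snapshot('scene');cv2.imwrite('pics/s14.png',cv2.resize(s['image'][130:250,200:350],None,fx=5,fy=5,interpolation=cv2.INTER_CUBIC))"
```

```text
clock: 14.52
tool_pos: [0.4974, 0.0337, 0.1702]
orientation: [-179.9, 32.9, -87.2]
force: [-0.2, 1.4, -0.6]
opening: 0.0748
[ -3.16795919  12.33195004  -9.9306057  -34.16295602 -74.45669743
  17.2968088 ]
```

View pics/w14.png

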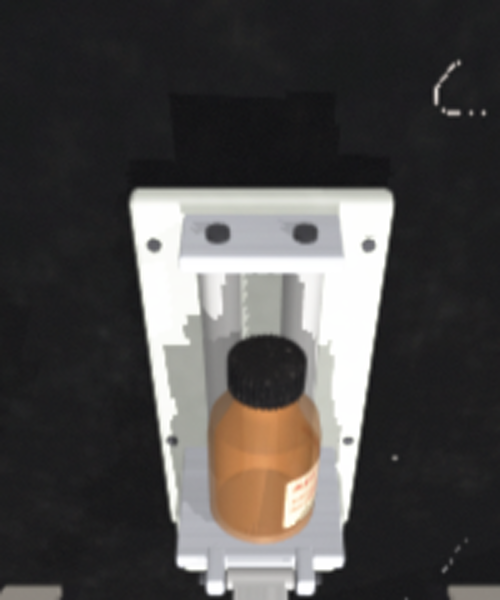

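View pics/s14.png

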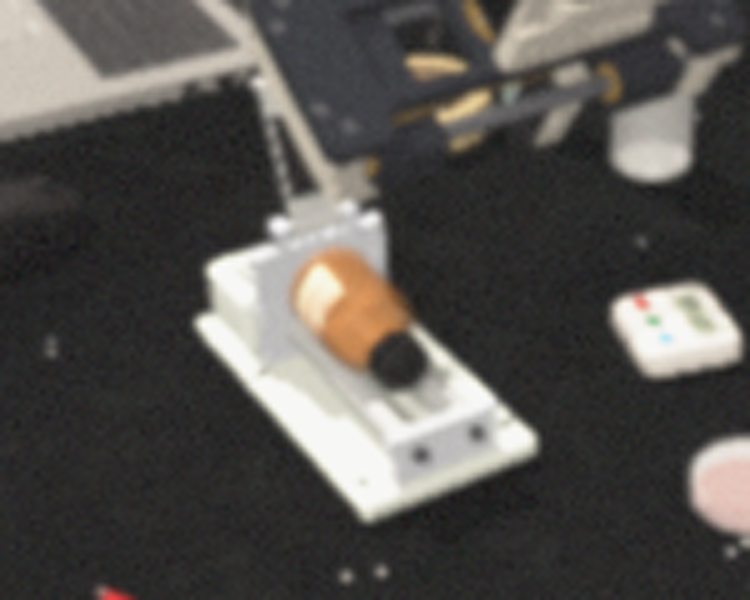

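```bash
python3 - <<'E'
from h import *
s=snapshot("wrist");o=ctrl.get_obs();c=cam(s,o);print(c[0])
f=lambda a,b,z:onz(c,a/2.5+220-.3,b/2.5-.3,z)
S=[f(*q,.012)[:2] for q in((153.5,244),(369,244),(172.5,440),(348,440))];m1=(S[0]+S[1])/2;m2=(S[2]+S[3])/2
u=(m1-m2)/np.linalg.norm(m1-m2);n=np.array([-u[1],u[0]]);print(m1,m2,np.degrees(np.arctan2(u[1],u[0])))
for nm,q in dict(cap=(267,375,.06),body=(264.5,470,.055),foot=(264,515,.055),platetopL=(178,565,.08),platetopR=(344,568,.08),platefL=(178,552,.08),footrim=(264,540,.079)).items():
    p=f(*q)[:2];print(nm,p,"along",(p-m2)@u,"lat",(p-m2)@n)
E
```

```text
[ 0.50538854 -0.1333647   0.279423  ]
[0.49353598 0.04008907] [0.48797047 0.15027763] -87.1085058470608
cap [0.49050636 0.06416526] along 0.08613065002224034 lat -0.001811243284433221
body [0.48792921 0.12348748] along 0.026753957622596046 lat -0.0013926245819533465
foot [0.48631566 0.15522438] along -0.005023936089122344 lat -0.0014031617601745865
platetopL [0.52482213 0.16123196] along -0.009081420346594026 lat 0.03735733057642217
platetopR [0.45017075 0.1603576 ] along -0.011973940298624874 lat -0.037243108547642054
platefL [0.52455766 0.15112579] along 0.0009985473656125268 lat 0.0365833957026403
footrim [0.48734212 0.14192927] along 0.008306028088379535 lat -0.001048682642782336
```

```bash
python3 - <<'E'
from h import *
s=snapshot("wrist");o=ctrl.get_obs();c=cam(s,o)
f=lambda a,b,z:onz(c,a/2.5+220-.3,b/2.5-.3,z)
print("cap end",f(267,337,.0395), "low inner top edge?",f(260,258,.04),f(260,270,.04), "low outer top",f(260,216,.04))
im=s["image"];cv2.imwrite('pics/w15.png',cv2.resize(im[80:240,260:380],None,fx=5,fy=5,interpolation=cv2.INTER_CUBIC)[:, :])
t=snapshot("top");cv2.imwrite('pics/t15.png',cv2.resize(t["image"][190:260,200:310],None,fx=7,fy=7,interpolation=cv2.INTER_CUBIC))
E
```

```text
cap end [0.49015736 0.0629891  0.0395    ] low inner top edge? [0.49479148 0.027514   0.04      ] [0.49452414 0.03244922 0.04      ] low outer top [0.49567269 0.01124634 0.04      ]
```

View pics/w15.png

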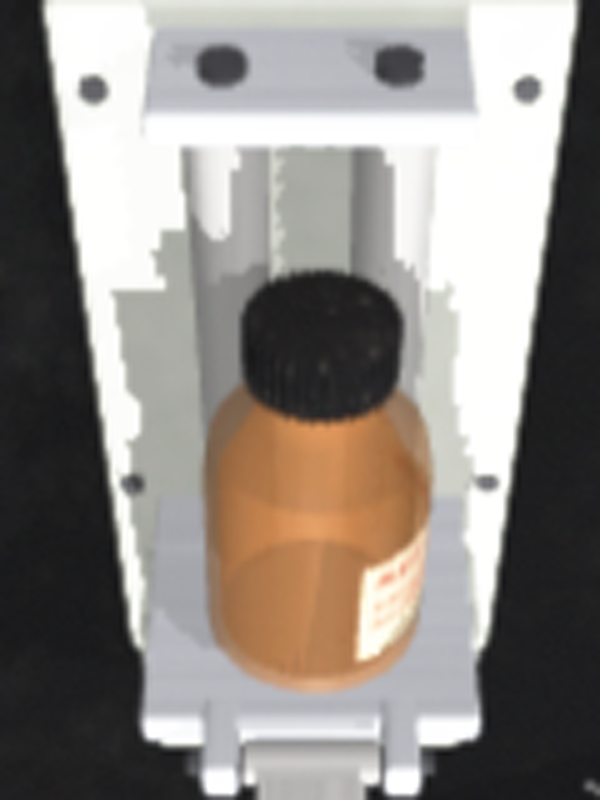

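View pics/t15.png

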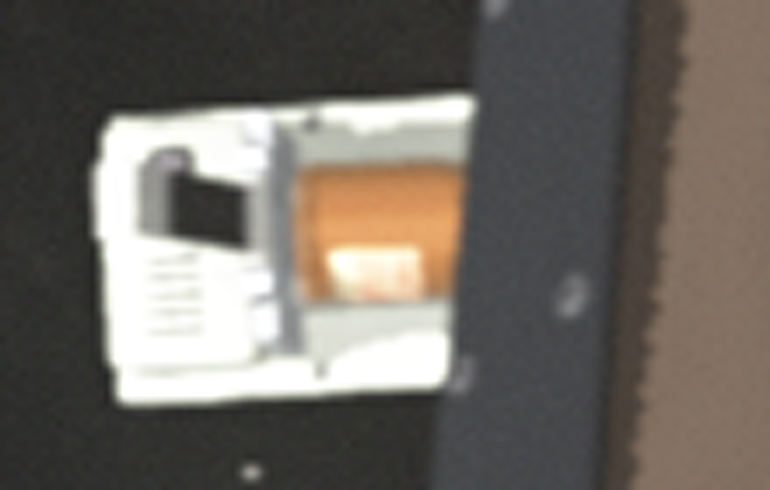

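```bash
python3 - <<'E'
from h import *
t=snapshot("top");c=cam(t)
for q in ((143,235),(165,235),(175,175),(245,245)):
  for z in (.163,.15): print(q,z,onz(c,q[0]/7+199.6,q[1]/7+189.6,z))
s=snapshot("scene");c=cam(s)
im=s["image"];cv2.imwrite("pics/s16.png",cv2.resize(im[130:200,230:300],None,fx=8,fy=8,interpolation=cv2.INTER_CUBIC))
u=np.array([.0506,-.9987,0]);H=np.array([.4893,.1575,.088])
for a in (1.65,1.75,1.85,1.95,2.0): 
  e=H+.077*(u*np.cos(a)+[0,0,np.sin(a)]);print(a,e,(proj(c,e)-[230,130])*8,(proj(cam(t),e)-[200,190])*7)
print((proj(c,H)-[230,130])*8)
E
```

```text
(143, 235) 0.163 [0.47453594 0.18130203 0.163     ]
(143, 235) 0.15 [0.47611651 0.18376886 0.15      ]
(165, 235) 0.163 [0.47443687 0.17461495 0.163     ]
(165, 235) 0.15 [0.47601622 0.17699947 0.15      ]
(175, 175) 0.163 [0.49287016 0.17184049 0.163     ]
(175, 175) 0.15 [0.49467641 0.17419086 0.15      ]
(245, 245) 0.163 [0.47100546 0.15025069 0.163     ]
(245, 245) 0.15 [0.47254257 0.1523353  0.15      ]
1.65 [0.48899173 0.16358439 0.16475861] [229.12999439 135.3632261 ] [198.12623151 183.62108516]
1.75 [0.48860552 0.1712071  0.16376692] [218.45995359 129.1289713 ] [173.62897304 185.66222099]
1.85 [0.48822625 0.17869286 0.16201819] [208.33419771 125.28306261] [150.07680661 187.99478573]
1.95 [0.4878577  0.18596687 0.1595299 ] [198.85249866 123.82113532] [127.74976802 190.58940983]
2.0 [0.48767861 0.18950165 0.1580159 ] [194.38124455 123.97507825] [117.12783139 191.97487029]
[258.18816084 353.4287619 ]
```

View pics/s16.png

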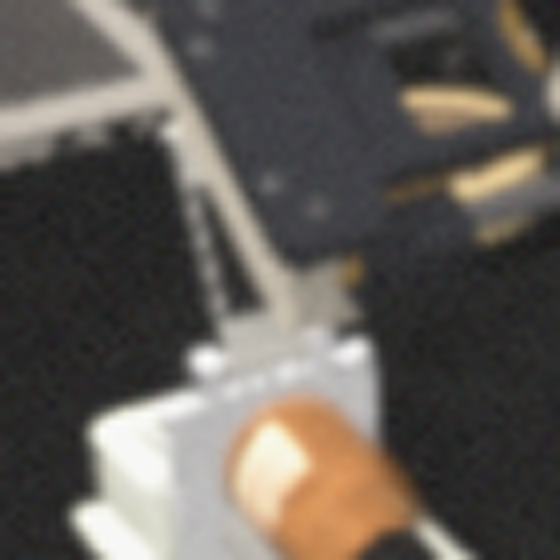

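```bash
python3 -c "
from h import *
print('up');goal(-87.1,0,[.4925,.08,.25+.019])
goal(-87.1,0,[.4864,.2154,.25+.019])"
```

```text
up
target [0.4925 0.08   0.25  ] shift [-0.0825  0.0015 -0.0452] turn [ 0.0031  0.5762 -0.0024]
target [0.4864 0.2154 0.25  ] shift [-0.1962  0.001   0.0287] turn [ 0.0031  0.5762 -0.0024]
```

```bash
python3 -m pendant '[[-0.03,0,-0.05,0,0.15,0,-1],[-0.06,0.001,-0.05,0.003,0.35,-0.002,-1],[-0.083,0.001,-0.045,0.003,0.5,-0.002,-1],[-0.11,0.001,-0.027,0.003,0.576,-0.002,-1],[-0.14,0.001,-0.008,0.003,0.576,-0.002,-1],[-0.17,0.001,0.012,0.003,0.576,-0.002,-1],[-0.196,0.001,0.029,0.003,0.576,-0.002,-1],[-0.196,0.001,0.029,0.003,0.576,-0.002,-1],[-0.196,0.001,0.029,0.003,0.576,-0.002,-1]]'; python3 -c "
from h import *
o=ctrl.get_obs();print(o['joint_pos'])
goal(-87.1,0,[.4864,.2154,.14+.019])
s=snapshot('wrist');cv2.imwrite('pics/w17.png',s['image'])
s=snapshot('scene');cv2.imwrite('pics/s17.png',cv2.resize(s['image'][60:250,180:370],None,fx=3,fy=3,interpolation=cv2.INTER_CUBIC))"
```

```text
clock: 16.0
tool_pos: [0.4865, 0.215, 0.2498]
orientation: [-180.0, -0.0, -87.1]
force: [0.2, -0.0, 0.1]
opening: 0.0004
[ 4.50149173e+01  5.21178620e+00 -1.26141099e+01  4.20478878e-02
 -7.21858258e+01 -4.21322315e+01]
target [0.4864 0.2154 0.14  ] shift [-5.000e-04  1.000e-04  1.098e-01] turn [-0.0003 -0.0007 -0.0001]
```

View pics/w17.png

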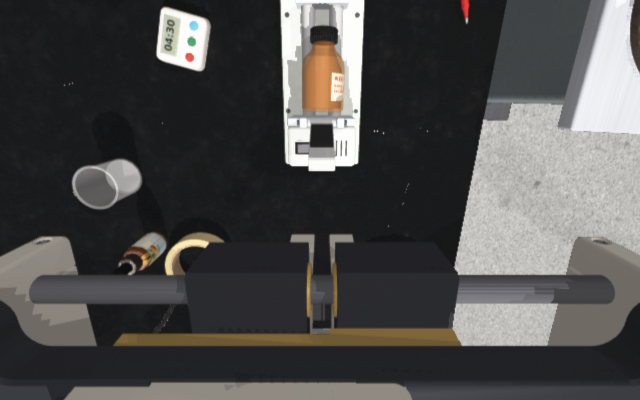

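View pics/s17.png

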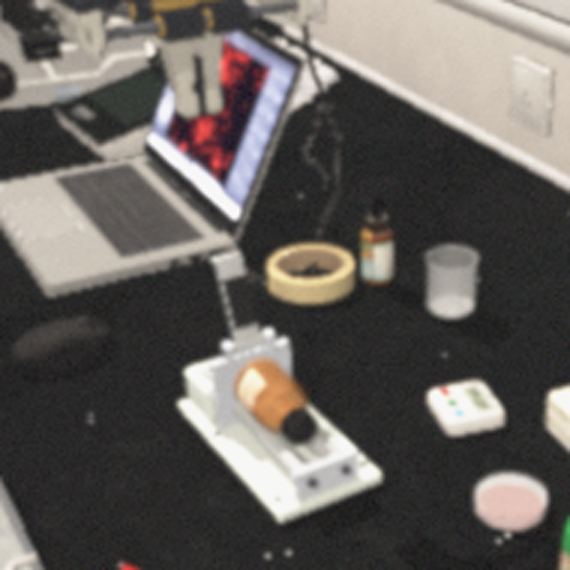

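```bash
python3 -c "
from h import *
s=snapshot('wrist');o=ctrl.get_obs();c=cam(s,o)
for v in(155,162,170): print(v,onz(c,322,v,.163))
for v in(118,122): print(v,onz(c,322,v,.08))
cv2.imwrite('pics/w18.png',cv2.resize(s['image'][90:190,270:370],None,fx=6,fy=6,interpolation=cv2.INTER_CUBIC))"
```

```text
155 [0.48900992 0.18222253 0.163     ]
162 [0.48870363 0.18840839 0.163     ]
170 [0.48834854 0.19557987 0.163     ]
118 [0.4902567  0.15589807 0.08      ]
122 [0.49004432 0.16018738 0.08      ]
```

View pics/w18.png

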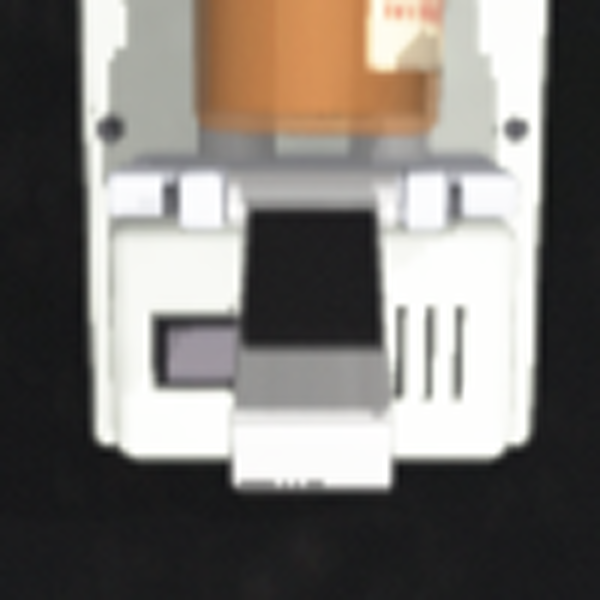

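```bash
python3 -m pendant '[[-0.008,0,0.03,0,0,0,-1],[-0.008,0,0.06,0,0,0,-1],[-0.008,0,0.09,0,0,0,-1],[-0.008,0,0.11,0,0,0,-1],[-0.008,0,0.11,0,0,0,-1],[-0.008,0,0.11,0,0,0,-1]]'; python3 -m pendant '[[0.01,0,0,0,0,0,-1],[0.02,0,0,0,0,0,-1],[0.03,0,0,0,0,0,-1],[0.043,0,0,0,0,0,-1],[0.054,0,0,0,0,0,-1],[0.064,0,0,0,0,0,-1],[0.074,0,0,0,0,0,-1],[0.074,0,0,0,0,0,-1]]'; python3 -c "
from h import *
o=ctrl.get_obs();print(o['joint_pos'],o['force'])
s=snapshot('scene');cv2.imwrite('pics/s19.png',cv2.resize(s['image'][60:250,180:370],None,fx=3,fy=3,interpolation=cv2.INTER_CUBIC))"
```

```text
clock: 16.9
tool_pos: [0.4872, 0.223, 0.1413]
orientation: [-179.9, 0.0, -87.2]
force: [-0.5, 0.6, 0.7]
opening: 0.0002
clock: 17.9
tool_pos: [0.4902, 0.1485, 0.1403]
orientation: [-179.9, 0.0, -87.2]
force: [1.0, 0.3, 0.9]
opening: 0.0004
[ 3.88766353e+01  7.91186950e+00 -2.44576127e+01  4.28903114e-02
 -5.75799417e+01 -3.60957087e+01] [0.96187019 0.31328147 0.89816573]
```

View pics/s19.png

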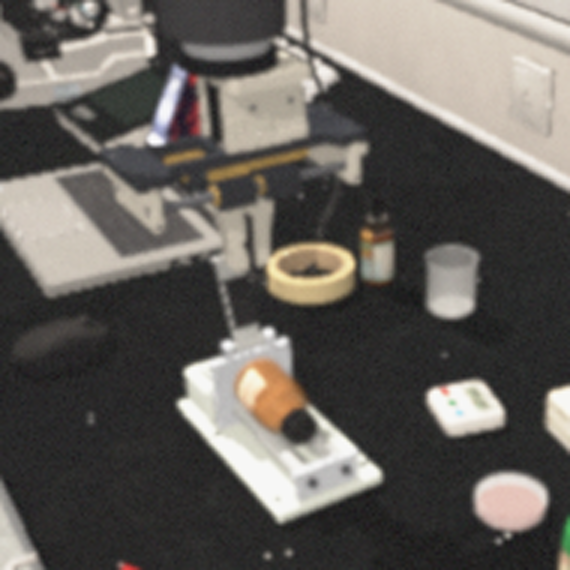

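```bash
python3 -c "
from h import *
o=ctrl.get_obs();print(o['tool_pos'])
s=snapshot('scene');c=cam(s)
for z in(0,.019,.03): print((proj(c,o['tool_pos']+[0,0,z])-[180,60])*3)
cv2.imwrite('pics/s20.png',cv2.resize(s['image'][110:210,220:300],None,fx=6,fy=6,interpolation=cv2.INTER_CUBIC))
s=snapshot('wrist');cv2.imwrite('pics/w20.png',s['image'])
"
```

```text
[0.49027932 0.14889141 0.1402856 ]
[247.00478993 293.38738   ]
[245.12448457 273.18257849]
[244.01511603 261.26187044]
```

View pics/s20.png

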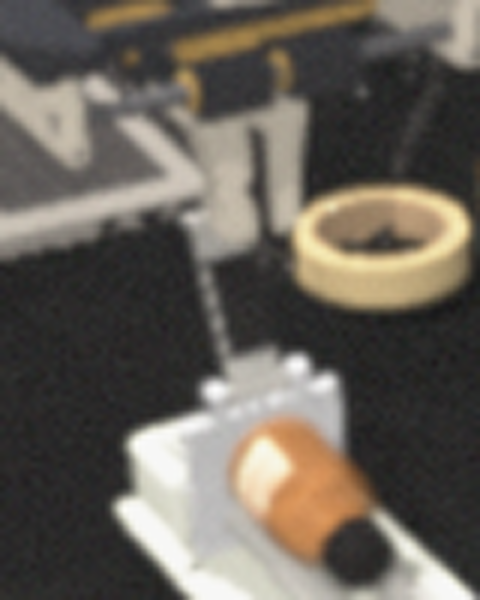

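View pics/w20.png

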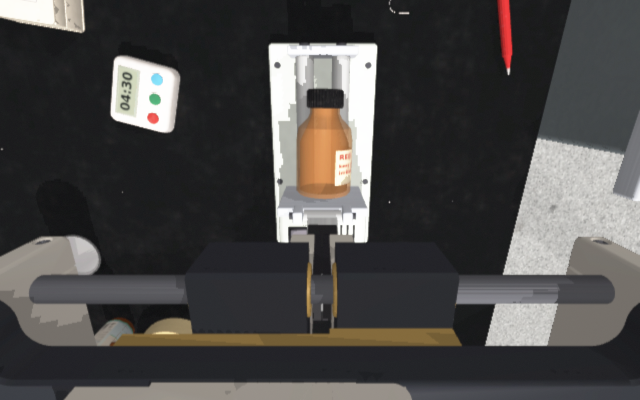

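```bash
python3 -c "
from h import *
s=snapshot('wrist');T=s['tool_from_camera'];K=s['mtx']
import numpy as np
Ti=np.linalg.inv(T)
for p in ([.0095,.011,0],[.0095,.011,-.019],[0.0095,.011,-.03],[.0,.011,-.019]):
  q=Ti@np.array(p+[1]);print(p,K[0,0]*q[0]/-q[2]+K[0,2],-K[1,1]*q[1]/-q[2]+K[1,2])
cv2.imwrite('pics/w21.png',cv2.resize(s['image'][180:350,260:380],None,fx=3.5,fy=3.5,interpolation=cv2.INTER_CUBIC))"
```

```text
[0.0095, 0.011, 0] 340.5983535851061 215.01034985137406
[0.0095, 0.011, -0.019] 342.5254104807995 226.8542412418283
[0.0095, 0.011, -0.03] 343.82924656663585 234.86775294774174
[0.0, 0.011, -0.019] 342.20277691636625 241.9791697544079
```

View pics/w21.png

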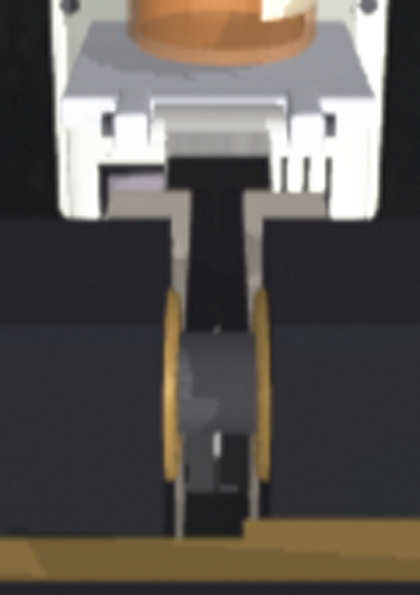

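```bash
python3 -m pendant '[[0,0,-0.03,0,0,0,-1],[0,0,-0.06,0,0,0,-1],[-0.03,0,-0.06,0,0,0,-1],[-0.06,0,-0.06,0,0,0,-1],[-0.078,0,-0.06,0,0,0,-1],[-0.078,0,-0.06,0,0,0,-1],[-0.078,0,-0.03,0,0,0,-1],[-0.078,0,0,0,0,0,-1],[-0.078,0,0.028,0,0,0,-1],[-0.078,0,0.028,0,0,0,-1],[-0.078,0,0.028,0,0,0,-1]]'; python3 -c "
from h import *
s=snapshot('scene');cv2.imwrite('pics/s22.png',cv2.resize(s['image'][110:210,220:300],None,fx=6,fy=6,interpolation=cv2.INTER_CUBIC))"
```

```text
clock: 19.48
tool_pos: [0.487, 0.2271, 0.1133]
orientation: [-179.9, 0.0, -87.1]
force: [0.2, -1.0, 1.1]
opening: 0.0003
```

View pics/s22.png

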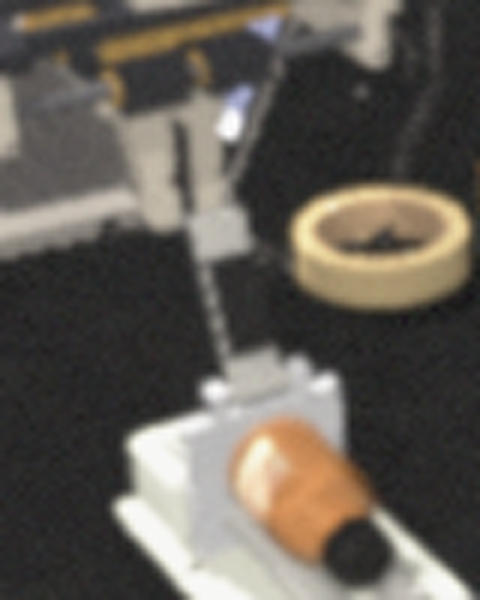

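```bash
python3 -m pendant '[[0.012,0,0,0,0,0,-1],[0.024,0,0,0,0,0,-1],[0.036,0,0,0,0,0,-1],[0.048,0,0,0,0,0,-1],[0.055,0,0,0,0,0,-1],[0.055,0,0,0,0,0,-1]]'; python3 -c "
from h import *
s=snapshot('scene');cv2.imwrite('pics/s23.png',cv2.resize(s['image'][110:210,220:300],None,fx=6,fy=6,interpolation=cv2.INTER_CUBIC))
s=snapshot('top');cv2.imwrite('pics/t23.png',s['image'][100:300,150:400])"
```

```text
clock: 20.27
tool_pos: [0.4889, 0.1713, 0.1121]
orientation: [-180.0, -0.0, -87.2]
force: [-0.2, 0.0, 0.0]
opening: 0.0002
```

View pics/s23.png

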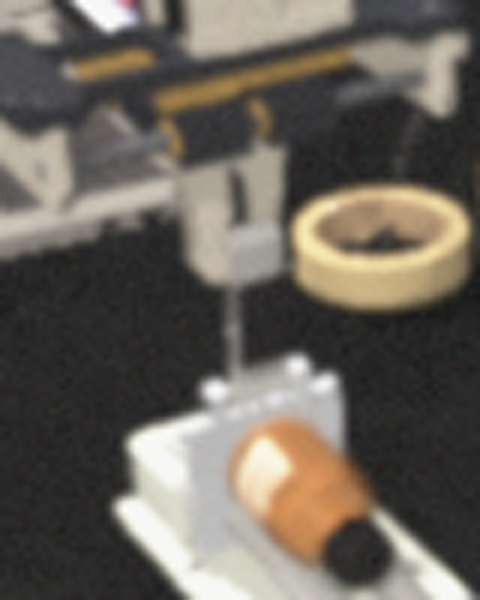

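```bash
python3 -m pendant '[[0.011,0,0,0,0,0,-1],[0.022,0,0,0,0,0,-1],[0.032,0,0,0,0,0,-1],[0.032,0,0,0,0,0,-1]]'; python3 -c "
from h import *
o=ctrl.get_obs()
s=snapshot('scene');c=cam(s);print((proj(c,o['tool_pos'])-[220,110])*6);cv2.imwrite('pics/s24.png',cv2.resize(s['image'][110:210,220:300],None,fx=6,fy=6,interpolation=cv2.INTER_CUBIC))"
```

```text
clock: 20.88
tool_pos: [0.4906, 0.1392, 0.1123]
orientation: [-179.9, -0.0, -87.2]
force: [0.0, 0.2, 0.8]
opening: 0.0003
[269.60036403 354.10273977]
```

View pics/s24.png

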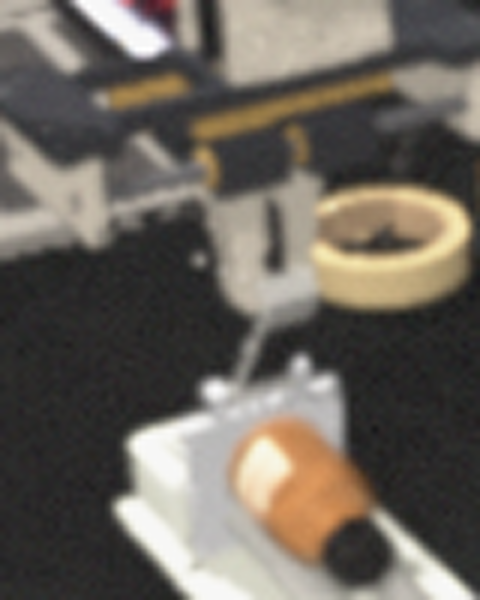

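```bash
python3 -c "
from h import *
c=cam(snapshot('scene'))
u=np.array([.0506,-.9987,0]);H=np.array([.4893,.1575,.088])
for a in (1.4,1.3,1.2,1.1,1.0,.9,.8):
  n=u*-np.sin(a)+np.array([0,0,np.cos(a)]);e=H+.077*(u*np.cos(a)+[0,0,np.sin(a)]);l=np.array([.9987,.0506,0])*.012
  print(a,[((proj(c,p)-[220,110])*6).round() for p in(e-l,e+l,e+.011*n-l)])"
```

```text
1.4 [array([227., 248.]), array([279., 234.]), array([215., 234.])]
1.3 [array([236., 259.]), array([288., 244.]), array([223., 243.])]
1.2 [array([244., 271.]), array([296., 256.]), array([232., 253.])]
1.1 [array([253., 285.]), array([305., 270.]), array([241., 265.])]
1.0 [array([261., 300.]), array([314., 284.]), array([249., 278.])]
0.9 [array([269., 316.]), array([322., 300.]), array([258., 292.])]
0.8 [array([277., 333.]), array([329., 317.]), array([266., 308.])]
```

```bash
python3 -m pendant '[[0.008,0,0.002,0,0,0,-1],[0.0165,0,0.008,0,0,0,-1],[0.021,0,0.015,0,0,0,-1],[0.024,0,0.023,0,0,0,-1],[0.024,0,0.023,0,0,0,-1]]'; python3 -c "
from h import *
s=snapshot('scene');cv2.imwrite('pics/s25.png',cv2.resize(s['image'][110:210,220:300],None,fx=6,fy=6,interpolation=cv2.INTER_CUBIC))"
```

```text
clock: 21.6
tool_pos: [0.4913, 0.1156, 0.0883]
orientation: [180.0, -0.1, -87.2]
force: [0.4, 0.0, -0.6]
opening: 0.0003
```

View pics/s25.png

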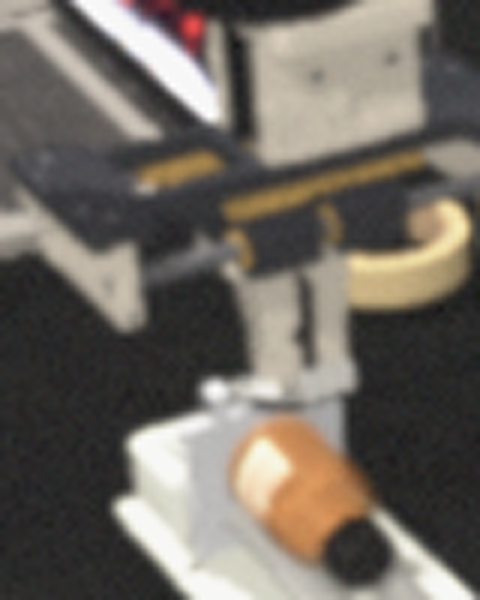

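```bash
python3 -m pendant '[[0.001,0,0.003,0,0,0,-1],[0.002,0,0.006,0,0,0,-1],[0.003,0,0.009,0,0,0,-1],[0.003,0,0.01,0,0,0,-1],[0.003,0,0.01,0,0,0,-1]]'; python3 -c "
from h import *
s=snapshot('scene');cv2.imwrite('pics/s26.png',cv2.resize(s['image'][110:210,220:300],None,fx=6,fy=6,interpolation=cv2.INTER_CUBIC))"
```

```text
clock: 22.28
tool_pos: [0.4919, 0.1132, 0.0791]
orientation: [-180.0, -0.0, -87.2]
force: [0.1, 0.0, 0.4]
opening: 0.0003
```

View pics/s26.png

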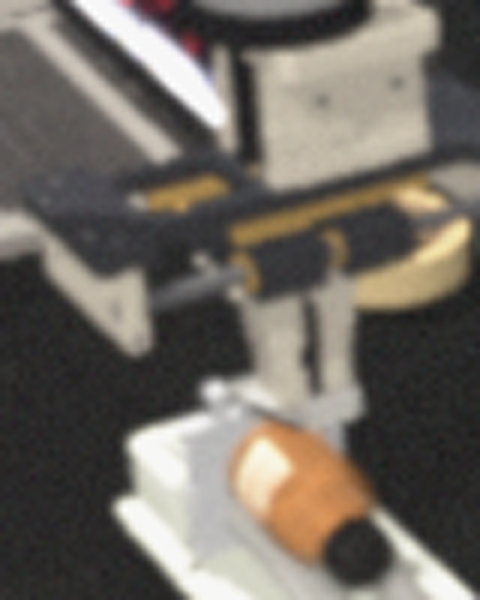

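```bash
python3 -m pendant '[[0,0,0.002,0,0,0,-1],[0,0,0.004,0,0,0,-1],[0,0,0.006,0,0,0,-1],[0,0,0.006,0,0,0,-1]]'; python3 -m pendant '[[0,0,0.001,0,0,0,-1],[0,0,0.002,0,0,0,-1],[0,0,0.002,0,0,0,-1]]'; python3 -c "
from h import *
s=snapshot('scene');cv2.imwrite('pics/s27.png',cv2.resize(s['image'][110:210,220:300],None,fx=6,fy=6,interpolation=cv2.INTER_CUBIC))"
```

```text
clock: 22.82
tool_pos: [0.4919, 0.1132, 0.073]
orientation: [-180.0, -0.0, -87.1]
force: [0.2, 0.1, 0.5]
opening: 0.0005
clock: 23.2
tool_pos: [0.492, 0.1132, 0.0712]
orientation: [-179.9, 0.0, -87.1]
force: [0.0, -0.9, 0.3]
opening: 0.0002
```

View pics/s27.png

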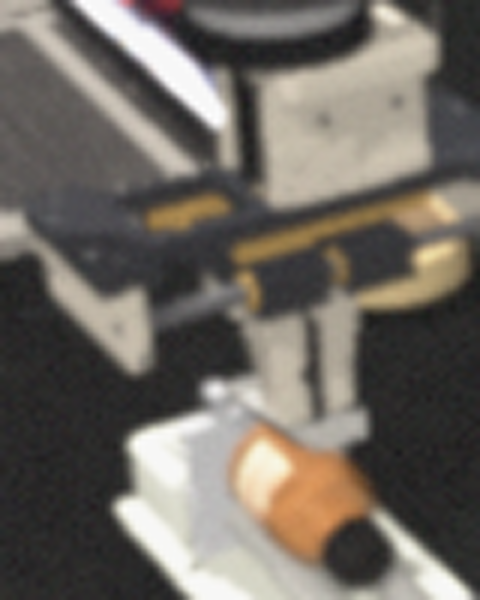

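```bash
for i in 1; do python3 -m pendant '[[0,0,0.001,0,0,0,-1],[0,0,0.002,0,0,0,-1],[0,0,0.002,0,0,0,-1]]'; done; python3 -m pendant '[[0,0,0.001,0,0,0,-1],[0,0,0.002,0,0,0,-1],[0,0,0.002,0,0,0,-1]]'; python3 -c "
from h import *
c=cam(snapshot('scene'))
u=np.array([.0506,-.9987,0]);H=np.array([.4893,.1575,.088])
for a in (.3,.2,.1,0):
  n=u*-np.sin(a)+np.array([0,0,np.cos(a)]);e=H+.077*(u*np.cos(a)+[0,0,np.sin(a)]);l=np.array([.9987,.0506,0])*.012
  print(a,[((proj(c,p)-[220,110])*6).round() for p in(e-l,e+l,e+.011*n+l)])
s=snapshot('scene');cv2.imwrite('pics/s28.png',cv2.resize(s['image'][110:210,220:300],None,fx=6,fy=6,interpolation=cv2.INTER_CUBIC))"
```

```text
clock: 23.62
tool_pos: [0.492, 0.1132, 0.0692]
orientation: [-179.9, -0.0, -87.1]
force: [-0.0, -0.4, -0.2]
opening: 0.0008
clock: 24.0
tool_pos: [0.492, 0.1132, 0.0671]
orientation: [-179.9, 0.0, -87.1]
force: [-0.5, 0.2, 0.3]
opening: 0.0005
0.3 [array([306., 423.]), array([358., 405.]), array([352., 380.])]
0.2 [array([309., 440.]), array([361., 423.]), array([357., 398.])]
0.1 [array([312., 457.]), array([363., 440.]), array([360., 416.])]
0 [array([314., 473.]), array([365., 456.]), array([363., 433.])]
```

View pics/s28.png

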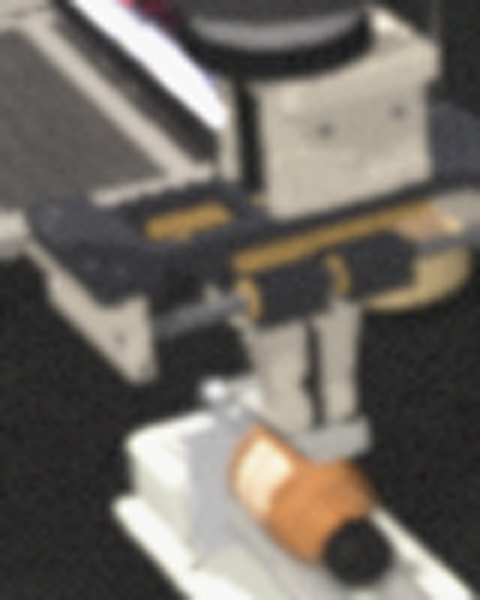

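```bash
python3 -m pendant '[[0,0,0.001,0,0,0,-1],[0,0,0.002,0,0,0,-1],[0,0,0.002,0,0,0,-1]]'; python3 -m pendant '[[0,0,0.001,0,0,0,-1],[0,0,0.0015,0,0,0,-1],[0,0,0.0015,0,0,0,-1]]'
```

```text
clock: 24.48
tool_pos: [0.492, 0.1132, 0.0651]
orientation: [-179.9, -0.0, -87.2]
force: [0.5, -0.1, 0.3]
opening: 0.0006
clock: 24.85
tool_pos: [0.492, 0.1132, 0.0637]
orientation: [-179.9, 0.0, -87.1]
force: [0.9, -0.4, -0.1]
opening: 0.0008
```

```bash
python3 -m pendant '[[0,0,0.001,0,0,0,-1],[0,0,0.001,0,0,0,-1],[0,0,0.001,0,0,0,-1]]'; python3 -c "
from h import *
s=snapshot('scene');cv2.imwrite('pics/s29.png',cv2.resize(s['image'][110:210,220:300],None,fx=6,fy=6,interpolation=cv2.INTER_CUBIC))"
```

```text
clock: 25.22
tool_pos: [0.492, 0.1133, 0.0627]
orientation: [-179.9, 0.0, -87.2]
force: [0.6, 0.7, 0.2]
opening: 0.0003
```

View pics/s29.png

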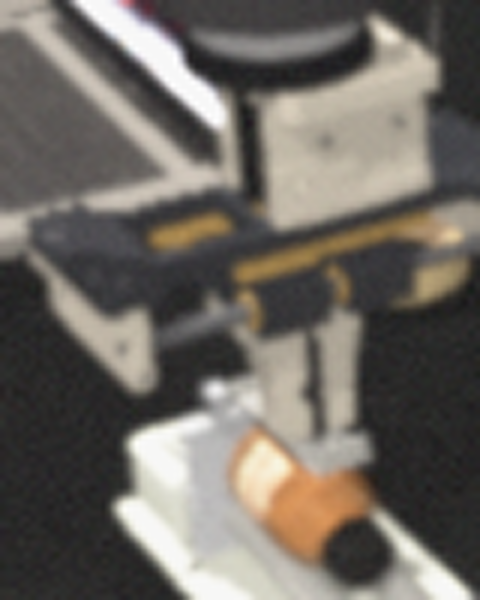

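```bash
python3 -m pendant '[[0,0,0.001,0,0,0,-1],[0,0,0.001,0,0,0,-1]]'; python3 -m pendant '[[0,0,0.001,0,0,0,-1],[0,0,0.001,0,0,0,-1]]'
```

```text
clock: 25.52
tool_pos: [0.4921, 0.1132, 0.0619]
orientation: [-179.9, 0.0, -87.1]
force: [-1.2, -0.2, 3.3]
opening: 0.0007
clock: 25.78
tool_pos: [0.4922, 0.1132, 0.0617]
orientation: [-179.9, -0.0, -87.1]
force: [-5.0, -1.7, 12.9]
opening: 0.0005
```

```bash
python3 -m pendant '[[0,0,0,0,0,0,-1],[0,0,-0.004,0,0,0,-1],[0,0,-0.03,0,0,0,-1],[0,0,-0.08,0,0,0,-1],[0,0,-0.13,0,0,0,-1],[0,0,-0.18,0,0,0,-1],[-0.1,-0.05,-0.2,0,0,0,-1],[-0.15,-0.1,-0.2,0,0,0,-1],[-0.15,-0.1,-0.2,0,0,0,-1],[-0.15,-0.1,-0.2,0,0,0,-1],[-0.15,-0.1,-0.2,0,0,0,-1]]'; python3 -c "
from h import *
for n,b in (('scene',(110,310,220,440)),('top',(140,260,200,440))):
  s=snapshot(n);im=s['image'][b[0]:b[1],b[2]:b[3]];cv2.imwrite(f'pics/{n}30.png',cv2.resize(im,None,fx=3,fy=3,interpolation=cv2.INTER_CUBIC))
c=cam(snapshot('scene'))
s=snapshot('scene');cv2.imwrite('pics/s30b.png',cv2.resize(s['image'][110:210,220:300],None,fx=6,fy=6,interpolation=cv2.INTER_CUBIC))
s=snapshot('wrist');cv2.imwrite('pics/w30.png',s['image'])"
```

```text
clock: 27.15
tool_pos: [0.584, 0.2679, 0.2599]
orientation: [180.0, -0.1, -87.1]
force: [-0.9, -0.7, 0.1]
opening: 0.0004
```

View pics/s30b.png

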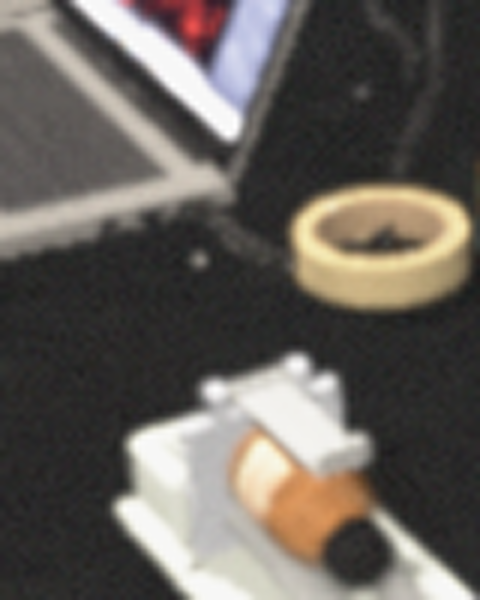

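View pics/scene30.png

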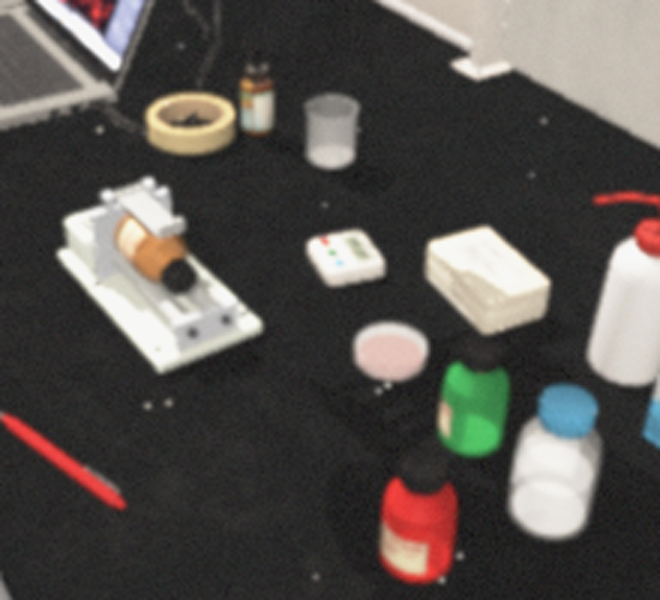

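View pics/top30.png

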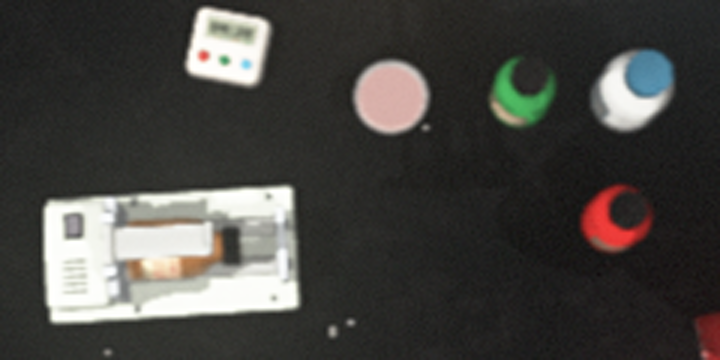

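```bash
python3 -c "
from plant import ctrl
ctrl.close_job();o=ctrl.get_obs();print(o['clock'],o['force'])"
```

```text
the job is handed in; nothing more can be done
the job is handed in; nothing more can be done
```

I laid the small amber bottle on the two rollers with its foot near the tall plate and its cap towards the low one. I then swung the hold-down bar fully down and handed the job in at about 27 s, with the arm well clear. No verdict was reported.

**Last checks**
- **Bottle position:** before the bar came down, the wrist view put the bottle about 1.5 mm off the roller axis, with its axis nearly parallel to the rollers. After the bar came down I only checked it by eye: it still looked in place in the scene and top pictures.
- **Bar:** it met a firm stop at about 13 N. In the scene picture its end corners match the level position.
- **Large bottle and robot:** the blue-capped large bottle looks untouched. The robot touches nothing.

**What disagreed or went wrong**
- **Foot gap:** one estimate put the foot about 3 mm from the tall plate and another about 10 mm. Both are inside the allowed 20 mm.
- **Fingertips:** they acted about 15–27 mm shorter than the stated TCP. My first push passed over the bar without moving it, so I repeated it lower.
- **Reach:** the first two approach poses ran into the joint 3 limit, so I gripped from a different yaw.

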